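# Test and collect spent batteries

## Robot

A 6-joint arm with a two-finger parallel gripper is mounted at the origin on a cart in front of the work surface, level with it; the furniture and walls round the work are solid. World frame = base frame: x ahead of the robot, y to its left, z up, the work surface at z = 0. Lengths are in m, angles in rad, forces in N, time in s.
With the tool pointing down it reaches from about 0.25 to 0.775 m from the base axis. Payload 4 kg.
Tool frame: the origin (TCP) lies on the centre line of the jaws, within the pads' length; the fingertips stand 17 mm ahead of it and the grasp point (between the pads) lies 2 mm behind it; z points along the fingers, y is the line along which they close (so a half turn about z gives the same grasp; the last joint's range is limited). The gripper opens to 94 mm and grips with 3 to 60 N. Pads are 16 mm wide; open, the fingers measure 119 mm over their backs; the gripper's body (75 mm by 177 mm) begins 78 mm behind the grasp point.
Start: joints at [1.036, 0.087, 1.371, -0, 1.684, -0.103], TCP at [0.23, 0.5, 0.223] pointing down, gripper open.
Joint ranges: [-3.1, 3.1], [-0.76, 2.03], [0.27, 2.55], [-1.08, 4.22], [0.17, 2.65], [-2.57, 2.57]. Speed limits (rad/s): [2.79, 2.79, 3.14, 3.14, 3.14, 3.14].

## Interface

Orientations are given as [roll, pitch, yaw] about the fixed x, y, z axes, in that order (R = Rz(yaw) Ry(pitch) Rx(roll)).
In Python, from bench import robot gives the robot as it stands.
- The arm moves only by the tool servo_tool, never from a script. Its argument "plan" is a list of rows, each a list of 7 numbers: the shift along the tool's x, y, z normalised to -1 to 1, where 1 is 0.1 m, then the turn, a rotation vector about the tool's x, y, z normalised to -1 to 1, where 1 is pi/2 rad, then the finger opening in mm, from 0 to 94. In form: [[x, y, z, ax, ay, az, gripper], ...]. A call has 1 to 12 rows; each row is the pose to reach, as a shift and turn from the pose commanded when the call began, along the tool's axes at that moment; what a row does not reach only later rows make up. A row lasts 1/12 s, in which the tool goes at most 41.7 mm and 7.16 degrees, less where a joint would pass 70% of its speed; a pose out of reach is approached as far as the arm can. A call with a number of a shift or a turn outside -1 to 1 is refused whole. A call with a gripper value outside its range is refused whole. The fingers move at their own pace and stop on an object; the grip force is fixed at half the most. Time passes only in rows, so rows that repeat a pose let the fingers close. It gives the time, the measured TCP pose, the force, the opening and the grip force at its end, in the units of the state.
- robot.get_obs(): the state, without advancing time (a new reading comes with each control period).
- robot.snapshot(name): name is "scene" or "top" or "wrist"; returns the picture (384x512x3 uint8, red, green, blue); there is no depth.
- robot.camera_params(name): a dict with "camera_matrix" (3x3 intrinsics, pixels), "rvec" (rotation vector, rad) and "tvec" (3), from world to camera coordinates, as OpenCV has them; the wrist camera has in their place "tool_from_camera" (4x4, takes a point from camera to tool coordinates, whose origin is the TCP and whose axes are the flange's). Camera axes: x right, y down, z forward; pixel columns grow to the right and rows downward; lengths in m; the calibration is good to about 2 mm. A picture is of the moment at which its call begins: read the wrist's pose just before it. camera_params takes no time and is no camera call.
- robot.close_job(): hands the job in; it is judged then, once.
Trained networks look in the newest picture that a camera, given by its name, has taken for a name from the list of things; names that differ only in an ending like _2 or _b are one class to them, and where a whole thing is asked for, a point or a joint stands for the part that bears it (a point fixed in the world has none). Each returns a list of dicts, best first, with "conf" (0 to 1); they miss things now and then, are a little off and sometimes report something else, mostly with a low value. They report only what shows in the picture. A call takes as long as a camera call.
- robot.find_in(thing, camera): "extent" ([centre column, centre row, width, height] in pixels, round what is visible of it).
The state is a dict: "time": time; "joint_positions": joint angles; "qvel": joint speeds; "joint_torque": joint torques, N m; "tool_pos": TCP position; "ee_rot": TCP orientation; "wrist_force": force on the tool from outside, world axes, zero at the start; "wrist_torque": the same for the moment, N m; "width": finger opening in m; "finger_force": force on a finger pad.
Only numpy, scipy, OpenCV 4.12 (cv2) and the standard library are available. Lean on these libraries where they do the work, as an engineer would, in place of code of your own. Each camera call takes 0.05 s, during which the arm holds its last target. There are 200 camera calls.

## Task

The orange batteries are spent and belong in the green collecting bottle. First post the two orange ones that stand in the white caddy through the bottle's narrow neck, one at a time; then lay the loose orange one in the sloping channel of the battery tester, down at its stop, let go of it for a second, take it up again and post it through the neck as well. Leave the green batteries in their sockets and the eraser where it lies, and keep the bottle upright in its place.

Things in the scene. Friction and masses are not known exactly. Their poses are not given: they have to be found in the camera images.
- spent_a: AA-size dry battery, a cylinder 14.5 mm across and 50 mm long (23 g), orange all over, with a black band round the minus end and a small steel button on the plus end; it starts standing upright, plus end up, in one of the caddy's four sockets (which one varies), 30 mm of it showing above the caddy. Origin at its middle, 31 mm above the table at the start; own z axis along its length, up
- spent_b: AA-size dry battery, a cylinder 14.5 mm across and 50 mm long (23 g), orange all over, with a black band round the minus end and a small steel button on the plus end; it starts standing upright, plus end up, in one of the caddy's four sockets (which one varies), 30 mm of it showing above the caddy. Origin at its middle, 31 mm above the table at the start; own z axis along its length, up
- loose_cell: AA-size dry battery, a cylinder 14.5 mm across and 50 mm long (23 g), orange all over, with a black band round the minus end and a small steel button on the plus end; it starts lying on the table, at any heading within 0.6 rad of ahead. Origin at its middle, 7.25 mm above the table at the start; own x axis along its length, towards the plus end. Lying, it is too long for the bottle's mouth: it must go in endways, either end first
- fresh_a: AA-size dry battery, a cylinder 14.5 mm across and 50 mm long (23 g), green all over, with a black band round the minus end and a small steel button on the plus end; it starts standing upright, plus end up, in one of the caddy's four sockets (which one varies), 30 mm of it showing above the caddy. Origin at its middle, 31 mm above the table at the start; own z axis along its length, up. To be left there
- fresh_b: AA-size dry battery, a cylinder 14.5 mm across and 50 mm long (23 g), green all over, with a black band round the minus end and a small steel button on the plus end; it starts standing upright, plus end up, in one of the caddy's four sockets (which one varies), 30 mm of it showing above the caddy. Origin at its middle, 31 mm above the table at the start; own z axis along its length, up. To be left there
- caddy: white block 42 x 172 x 26 mm, fixed, with four round sockets 16 mm wide and 20 mm deep in a row along its own y axis, 42 mm apart (y = -63, -21, 21, 63 mm). Origin at the centre of its underside, z up; its long axis lies within about 0.35 rad of the world's y
- bottle: green glass bottle, 160 mm high, 84 mm across, about 0.8 kg, standing loose on the table. Its neck, 22 mm wide inside, runs from 128 to 145 mm above the table; above that the mouth flares to 36 mm wide inside (43 mm outside) at the rim. Inside it is hollow down to 6 mm above the table, with a 12 mm high dome in the floor; a battery let go upright in the neck drops right in. Origin at the centre of its underside, z up
- bottle_mouth (a point): centre of the bottle's rim, 160 mm above its underside
- tester: fixed battery tester: black base 110 x 64 x 14 mm; from it a grey channel, 12 mm wide and 54 long, rises at 45 degrees along its own +x (away from the robot). A laid battery overhangs the channel sides, so fingers pass on both sides; a stop as narrow closes its lower end. Behind, x = 38 to 58 mm, a black dial box 60 wide, 74 mm high. Origin: centre of underside, z up
- tester_seat (a point): middle of a battery that lies in the channel against the stop: 7 mm from the tester's origin along its -x, 63 mm above the table. Axes as the tester's (x level, z up): the channel, and the battery in it, points along +x and +z alike
- eraser: half-used white eraser in a blue sleeve, 23 x 48 x 13 mm, lying loose on the table near the robot; origin at the centre of its underside. To be left alone

How it is judged:
On the way, in this order (a step that is already met when the one before it is completed fails the run):
1. one of the two standing orange batteries is inside the bottle (((z of spent_a in the frame of bottle between 0 and 0.1 m and horizontal distance between spent_a and bottle below 0.045 m) or (z of spent_b in the frame of bottle between 0 and 0.1 m and horizontal distance between spent_b and bottle below 0.045 m))), for 0.2 s.
2. both of them are inside the bottle (z of spent_a in the frame of bottle between 0 and 0.1 m and horizontal distance between each of spent_a, spent_b and bottle below 0.045 m and z of spent_b in the frame of bottle between 0 and 0.1 m), for 0.2 s.
3. the loose orange battery lies in the tester's channel (middle within 12 mm of its seat, sloping 35 to 55 degrees), let go, for half a second (distance between loose_cell and tester_seat below 0.012 m and (angle between loose_cell's own x axis and vertical between 0.61 and 0.96 rad or angle between loose_cell's own x axis and vertical between 2.18 and 2.53 rad) and contact force between loose_cell and the fingers below 0.05 N and linear speed of loose_cell below 0.02 m/s), for 0.5 s.
4. it too is inside the bottle (z of loose_cell in the frame of bottle between 0 and 0.1 m and horizontal distance between loose_cell and bottle below 0.045 m), for 0.2 s.
At the end, for the whole second after the job is handed in: All three orange batteries inside the bottle (within 45 mm of its axis, middle under 100 mm up); bottle at rest, upright within 0.1 rad and within 40 mm of its first place; green batteries in their sockets (moved under 12 mm); eraser within 30 mm of where it lay (all of step 2 and all of step 4 and linear speed of bottle below 0.05 m/s and angle between bottle's own z axis and vertical below 0.1 rad and distance of bottle from where it was at the start of the episode below 0.04 m and distance of each of fresh_a, fresh_b from where it was at the start of the episode below 0.012 m and distance of eraser from where it was at the start of the episode below 0.03 m); the robot touches nothing.
It fails at once if a green battery is pulled out or moved by more than 12 mm (distance of any of fresh_a, fresh_b from where it was at the start of the episode above 0.012 m).
It fails at once if the bottle is tipped by more than 0.3 rad or pushed more than 40 mm (angle between bottle's own z axis and vertical above 0.3 rad or distance of bottle from where it was at the start of the episode above 0.04 m).
It fails at once if the eraser is pushed more than 30 mm (distance of eraser from where it was at the start of the episode above 0.03 m).
It also fails if it takes over 72 s, if anything falls off the work surface, if the arm or the gripper's body presses on something with over 40 N, if the wrist force passes 120 N, or if a joint passes its speed limit or range.

## Working session

There is one attempt and no reset: what is moved stays moved. The work goes in short steps, Python scripts to look and compute and a tool call to move; the robot and the scene stay as the last step left them, time stands still between calls to the robot, and variables do not carry over. Pictures are saved under pics/ and viewed, at most 10 in all, crops included, and the job is handed in when it is done.

Besides the shell and the picture viewer there is one more tool, called after "Request:" as name(argument=value, ...) on one line, values as JSON. servo_tool: Moves the arm, as the interface text tells. Scaled input: -1 to 1 covers 0.1 m each way for a shift and pi/2 rad each way for a turn. Its arguments: {"type":"object","properties":{"plan":{"type":"array","items":{"type":"array","items":{"type":"number"}}}},"required":["plan"]}

```bash
mkdir -p pics; ls
python3 - <<'E'
from bench import robot
import cv2,numpy as np
np.set_printoptions(precision=4,suppress=True)
o=robot.get_obs();print(o['time'],o['tool_pos'],o['ee_rot'])
for n in ["top","scene"]:
    im=robot.snapshot(n);cv2.imwrite(f"pics/{n}0.png",im[:,:,::-1])
    p=robot.camera_params(n);print(n,p)
    for t in ["spent_a","fresh_a","loose_cell","caddy","bottle","bottle_mouth","tester","eraser"]:
        print(t,[(np.round(d['extent'],1).tolist(),round(d['conf'],2)) for d in robot.find_in(t,n)][:5])
print(robot.camera_params("wrist"))
E
```

```text
pics
0.0 [0.2299 0.4991 0.2213] [-3.1394 -0.0002  2.7098]
top {'camera_matrix': array([[485.895 ,   0.    , 248.2323],
       [  0.    , 485.895 , 187.3083],
       [  0.    ,   0.    ,   1.    ]]), 'rvec': array([ 2.1783, -2.1892,  0.0723]), 'tvec': array([-0.0003,  0.4797,  1.3952])}
spent_a []
fresh_a []
loose_cell [([164.9, 186.2, 42.0, 44.7], 0.55), ([248.8, 190.5, 28.7, 37.6], 0.42)]
caddy [([346.8, 169.4, 60.6, 29.8], 0.7)]
bottle [([249.6, 192.0, 31.8, 35.8], 0.81), ([165.2, 188.7, 39.5, 45.2], 0.36)]
bottle_mouth [([246.8, 190.2, 27.7, 34.0], 0.95), ([164.5, 186.6, 39.4, 44.1], 0.68)]
tester [([165.6, 189.2, 38.9, 46.5], 0.94)]
eraser [([202.3, 214.3, 10.5, 17.0], 0.61)]
scene {'camera_matrix': array([[429.3419,   0.    , 258.9261],
       [  0.    , 429.3419, 190.0925],
       [  0.    ,   0.    ,   1.    ]]), 'rvec': array([ 1.936 , -1.1766,  0.6135]), 'tvec': array([-0.2308,  0.3376,  1.1123])}
spent_a []
fresh_a [([325.9, 217.2, 2.4, 1.9], 0.59), ([346.7, 229.3, 8.8, 7.2], 0.51)]
loose_cell []
caddy [([342.6, 235.4, 51.4, 31.9], 0.76)]
bottle []
bottle_mouth [([252.2, 200.4, 18.4, 47.8], 0.65), ([325.6, 216.9, 3.9, 7.7], 0.43)]
tester [([195.6, 188.6, 17.1, 33.6], 0.67)]
eraser [([210.8, 217.2, 8.3, 8.9], 0.45)]
{'camera_matrix': array([[294.1133,   0.    , 255.5412],
       [  0.    , 294.1133, 191.1558],
       [  0.    ,   0.    ,   1.    ]]), 'tool_from_camera': array([[ 0.0004, -0.9664, -0.2572,  0.0749],
       [ 1.    ,  0.0007, -0.0009, -0.0002],
       [ 0.0011, -0.2572,  0.9664, -0.1625],
       [ 0.    ,  0.    ,  0.    ,  1.    ]])}
```

Run:
```python
import cv2
im=cv2.imread("pics/top0.png")[130:270,100:400];cv2.imwrite("pics/top0c.png",cv2.resize(im,None,fx=2.66,fy=2.66,interpolation=cv2.INTER_CUBIC))
im=cv2.imread("pics/scene0.png")[130:290,150:390];cv2.imwrite("pics/scene0c.png",cv2.resize(im,None,fx=3.3,fy=3.3,interpolation=cv2.INTER_CUBIC))
```

```text
(no output)
```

View pics/top0c.png

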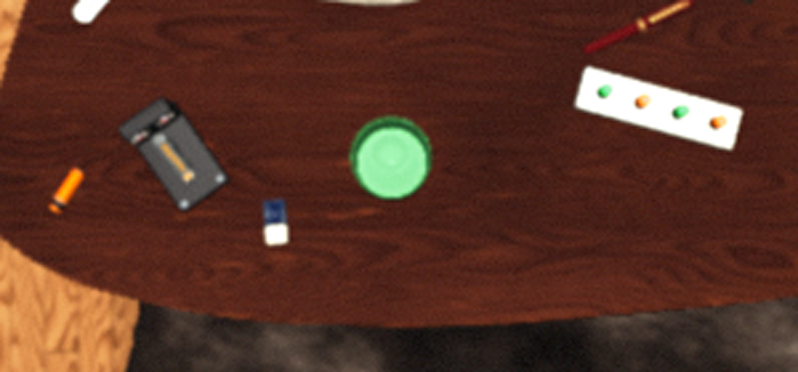

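View pics/scene0c.png

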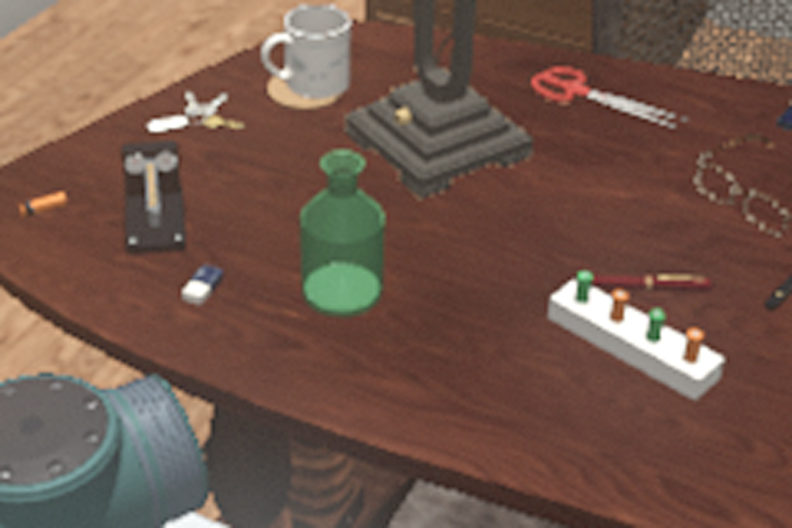

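The top view shows the caddy on the right with, left to right, green, orange, green, orange (crop cols 604, 642, 680, 718). The bottle is at (390,158), the tester at (172,155) and the loose cell at (67,190). The scene view confirms this and shows a lamp behind the bottle.

```bash
cat > h.py <<'E'
from bench import robot
import cv2,numpy as np
from scipy.spatial.transform import Rotation as R
np.set_printoptions(precision=4,suppress=True)
def cam(n,obs=None):
    p=robot.camera_params(n)
    if n=="wrist":
        T=np.eye(4);T[:3,:3]=R.from_euler('xyz',obs['ee_rot']).as_matrix();T[:3,3]=obs['tool_pos']
        W=T@p['tool_from_camera'];return p['camera_matrix'],W[:3,:3],W[:3,3]
    r=cv2.Rodrigues(p['rvec'])[0];return p['camera_matrix'],r.T,-r.T@p['tvec']
def p2w(c,uv,z):
    K,r,t=c;d=r@np.linalg.solve(K,[uv[0],uv[1],1.]);return t+d*(z-t[2])/d[2]
def w2p(c,X):
    K,r,t=c;q=K@(r.T@(np.asarray(X)-t));return q[:2]/q[2]
def blobs(im,lo,hi,amin):
    m=cv2.inRange(cv2.cvtColor(im,cv2.COLOR_RGB2HSV),lo,hi)
    n,l,s,c=cv2.connectedComponentsWithStats(m)
    out=[]
    for i in range(1,n):
        if s[i,4]>=amin:
            ys,xs=np.nonzero(l==i);rc=cv2.minAreaRect(np.c_[xs,ys].astype(np.float32))
            out.append((c[i],int(s[i,4]),rc))
    return out
def go(pos,Rt,obs=None):
    "shift (0.1 m units) and turn (pi/2 units) in tool frame from measured pose"
    o=obs or robot.get_obs();r0=R.from_euler('xyz',o['ee_rot'])
    return np.r_[r0.inv().apply(np.asarray(pos)-o['tool_pos'])/.1,(r0.inv()*Rt).as_rotvec()/(np.pi/2)]
def down(yaw): return R.from_euler('xyz',[np.pi,0,yaw])
E
python3 - <<'E'
from h import *
im=cv2.imread("pics/top0.png")[:,:,::-1].copy();c=cam("top");print("cam",c[2])
for nm,lo,hi in [("or",(5,150,120),(18,255,255)),("gr",(50,80,60),(85,255,255)),("wh",(0,0,200),(180,50,255)),("bl",(100,60,40),(130,255,255)),("dark",(0,0,0),(180,60,90))]:
    for b in blobs(im,lo,hi,8 if nm!="dark" else 100):
        if b[1]<6000: print(nm,b[0],b[1],np.round(b[2][0]+b[2][1]+(b[2][2],),1),"z0",p2w(c,b[0],0)[:2],"z.056",p2w(c,b[0],.056)[:2])
print(w2p(c,[.5,0,0]))
E
```

```text
cam [ 0.3807 -0.0081  1.4254]
or [182.1943   5.6646] 489 [184.6   3.6  15.3  47.3  76.4] z0 [1.0322 0.1942] z.056 [1.0066 0.1863]
or [215.9583   2.0972] 72 [217.   3.   6.  16.  90.] z0 [1.0426 0.0922] z.056 [1.0166 0.0882]
or [236.7778   1.4444] 36 [236.5   2.    4.   11.   90. ] z0 [1.0442 0.0292] z.056 [1.0182 0.0277]
or [500.2917  27.0595] 336 [498.8  26.2  53.   13.   73.9] z0 [ 0.9596 -0.7622] z.056 [ 0.9368 -0.7326]
or [507.8225  17.6143] 293 [506.5  21.   42.    9.   90. ] z0 [ 0.9886 -0.786 ] z.056 [ 0.9647 -0.7554]
or [249.5   2. ] 10 [249.5   2.    9.    0.  180. ] z0 [ 1.0422 -0.0092] z.056 [ 1.0163 -0.0092]
or [276.4091   7.4091] 22 [276.1   7.3  16.2   1.5  14. ] z0 [ 1.0249 -0.0904] z.056 [ 0.9996 -0.0871]
or [414.2963  31.7778] 27 [414.5  31.5   5.    5.   90. ] z0 [ 0.9467 -0.5038] z.056 [ 0.9245 -0.4843]
or [403.55   39.525] 40 [403.6  39.6   6.8   5.8  76. ] z0 [ 0.9231 -0.4709] z.056 [ 0.9018 -0.4528]
or [228.6667  42.    ] 18 [228.   41.8  12.1   3.3  21.8] z0 [0.9189 0.054 ] z.056 [0.8977 0.0516]
or [481.9375  63.125 ] 16 [482.1  63.6   6.8   4.4  36.9] z0 [ 0.8
[... 5246 characters left out ...]
7  31. ] z0 [0.1618 0.5751] z.056 [0.1704 0.5522]
dark [249.5997 293.0602] 797 [249.5 292.5  65.   13.   -0. ] z0 [ 0.1738 -0.0051] z.056 [ 0.182  -0.0052]
dark [270.0488 334.189 ] 164 [270.7 334.7  36.9   5.8  33.7] z0 [ 0.0567 -0.0634] z.056 [ 0.0694 -0.0612]
dark [336.2204 347.3602] 186 [333.6 343.4  34.   24.1   5.4] z0 [ 0.0188 -0.2531] z.056 [ 0.033  -0.2435]
dark [ 50.4143 362.2669] 251 [ 51.  361.5   6.5  52.3  30.8] z0 [-0.02    0.5681] z.056 [-0.0043  0.5455]
dark [249.6209 374.9277] 678 [249. 372.  42.  22.  -0.] z0 [-0.0576 -0.004 ] z.056 [-0.0404 -0.0042]
dark [128.5833 375.4924] 132 [129.6 376.4  27.1   9.8  29.1] z0 [-0.0579  0.3429] z.056 [-0.0407  0.3291]
[247.2958 180.8492]
```

Request:
servo_tool(plan=[[-0.25,-0.29,-0.1,0,0,0.08,40],[-0.5,-0.6,-0.2,0,0,0.16,40],[-0.73,-0.87,-0.3,0,0,0.24,40],[-0.73,-0.87,-0.3,0,0,0.32,40],[-0.73,-0.87,-0.3,0,0,0.4,40],[-0.73,-0.87,-0.3,0,0,0.48,40],[-0.73,-0.87,-0.3,0,0,0.56,40],[-0.73,-0.87,-0.3,0,0,0.64,40],[-0.73,-0.87,-0.3,0,0,0.72,40],[-0.73,-0.87,-0.3,0,0,0.8,40],[-0.73,-0.87,-0.3,0,0,0.88,40],[-0.73,-0.87,-0.3,0,0,0.906,40]])

```text
time: 1.9
tool_pos: [0.2601, 0.3899, 0.2526]
ee_rot: [3.141, -0.0, 1.282]
wrist_force: [0.3, 0.1, 0.2]
width: 0.0397
finger_force: 0.0
```

Request:
servo_tool(plan=[[-0.3,0.24,0,0,0,0,40],[-0.6,0.5,0,0,0,0,40],[-1,0.8,0,0,0,0,40],[-1,0.8,0,0,0,0,40]])

```text
time: 2.23
tool_pos: [0.3103, 0.2676, 0.2528]
ee_rot: [3.139, 0.001, 1.281]
wrist_force: [0.1, 0.9, 0.2]
width: 0.0399
finger_force: 0.0
```

Run:
```python
from h import *
o=robot.get_obs();print(o['time'],o['tool_pos'],o['ee_rot'],o['joint_positions'])
im=robot.snapshot("wrist");cv2.imwrite("pics/w1.png",im[:,:,::-1]);c=cam("wrist",o)
for t in ["loose_cell","bottle_mouth","tester"]:
    print(t,[(np.round(d['extent'],1).tolist(),round(d['conf'],2)) for d in robot.find_in(t,"wrist")][:2])
for b in blobs(im,(5,150,120),(18,255,255),100): print(b[0],b[1],b[2],p2w(c,b[0],.007))
```

```text
2.2333 [0.3103 0.2676 0.2528] [3.1393 0.0015 1.2814] [ 0.5753 -0.2338  1.6116 -0.0028  1.7634  0.8642]
loose_cell [([332.9, 72.7, 44.5, 20.4], 0.8)]
bottle_mouth [([453.8, 349.9, 40.4, 48.1], 0.75)]
tester [([393.1, 154.3, 115.5, 90.7], 0.89), ([453.0, 348.8, 33.7, 48.2], 0.61)]
[23.6852  4.9753] 162 ((24.594118118286133, 5.72352933883667), (10.58411693572998, 25.61663246154785), 85.60128784179688) [0.0953 0.5417 0.007 ]
[335.7434  73.0526] 152 ((334.56988525390625, 72.57880401611328), (34.147701263427734, 20.888399124145508), 29.981639862060547) [0.4454 0.3563 0.007 ]
[265.25   205.4583] 168 ((264.2375183105469, 198.80215454101562), (75.94923400878906, 4.421219825744629), 80.27242279052734) [0.3079 0.2092 0.007 ]
[276.3566 264.814 ] 129 ((276.85797119140625, 264.16644287109375), (56.53818130493164, 4.94753885269165), 75.46554565429688) [0.2977 0.1121 0.007 ]
[300.5912 345.2409] 137 ((300.5703125, 343.4783935546875), (38.45172882080078, 7.278625965118408), 72.89727020263672) [ 0.2966 -0.0436  0.007 ]
```

View pics/w1.png

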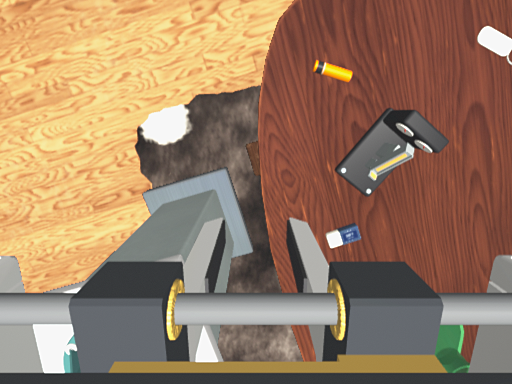

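The wrist view shows the loose cell from (315,66) to (352,75), black end at left. The tester's front corners are at (336,168) and (369,195), and the eraser is at (344,236). Next I go past the bottle to the caddy.

Request:
servo_tool(plan=[[-0.33,0.2,0,0,0,0,40],[-0.66,0.4,0,0,0,0,40],[-0.95,0.6,0,0,0,0,40]])

```text
time: 2.68
tool_pos: [0.3394, 0.1642, 0.2525]
ee_rot: [-3.141, -0.0, 1.292]
wrist_force: [-0.2, 0.2, -0.2]
width: 0.0402
finger_force: 0.0
```

Request:
servo_tool(plan=[[-0.33,0.2,0,0,0,0,40],[-0.66,0.4,0,0,0,0,40],[-0.95,0.6,0,0,0,0,40]])

```text
time: 2.93
tool_pos: [0.3711, 0.0553, 0.2527]
ee_rot: [3.141, -0.001, 1.29]
wrist_force: [0.9, 0.1, 0.1]
width: 0.0401
finger_force: 0.0
```

Request:
servo_tool(plan=[[-0.33,0.2,0,0,0,0,40],[-0.66,0.4,0,0,0,0,40],[-0.95,0.6,0,0,0,0,40]])

```text
time: 3.18
tool_pos: [0.4025, -0.053, 0.2526]
ee_rot: [3.141, -0.001, 1.289]
wrist_force: [0.5, 1.3, -0.1]
width: 0.0399
finger_force: 0.0
```

Request:
servo_tool(plan=[[-0.33,0.2,0,0,0,0,40],[-0.66,0.4,0,0,0,0,40],[-0.95,0.6,0,0,0,0,40],[-0.95,0.6,0,0,0,0,40],[-0.95,0.6,0,0,0,0,40]])

```text
time: 3.6
tool_pos: [0.4337, -0.1604, 0.2515]
ee_rot: [-3.139, -0.001, 1.286]
wrist_force: [-0.9, 0.7, 0.1]
width: 0.04
finger_force: 0.0
```

Run:
```python
from h import *
o=robot.get_obs();print(o['time'],o['tool_pos'],o['ee_rot'],o['joint_positions'],np.abs(o['qvel']).max())
im=robot.snapshot("wrist");cv2.imwrite("pics/w2.png",im[:,:,::-1]);c=cam("wrist",o);np.save("pics/w2.npy",np.r_[o['tool_pos'],o['ee_rot']])
for t in ["bottle_mouth","spent_a","caddy"]:
    print(t,[(np.round(d['extent'],1).tolist(),round(d['conf'],2)) for d in robot.find_in(t,"wrist")][:4])
```

```text
3.6 [ 0.4337 -0.1604  0.2515] [-3.1394 -0.0014  1.2863] [-0.4776 -0.1116  1.5104  0.001   1.7451 -0.1929] 0.041056631940655126
bottle_mouth [([246.4, 36.8, 87.5, 72.4], 0.73)]
spent_a [([347.2, 227.3, 21.0, 17.3], 0.54)]
caddy [([343.3, 217.4, 41.4, 88.9], 0.87)]
```

View pics/w2.png

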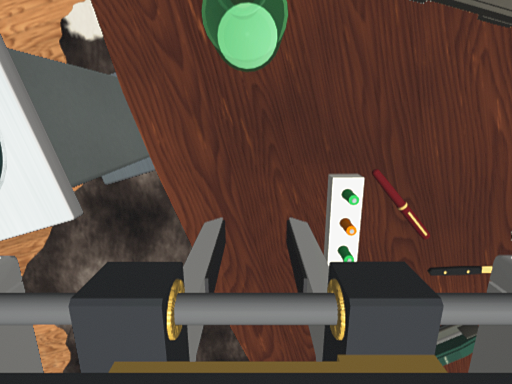

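The bottle's floor is a disc about (248,36), radius 31. The caddy's sockets are green (350,197), orange (348,227) and green (347,254), with the last hidden by the finger.

Request:
servo_tool(plan=[[-0.33,0.2,0,0,0,0,40],[-0.66,0.4,0,0,0,0,40],[-0.95,0.6,0,0,0,0,40]])

```text
time: 4.05
tool_pos: [0.4643, -0.2681, 0.2535]
ee_rot: [3.14, 0.001, 1.29]
wrist_force: [0.5, 0.3, 1.1]
width: 0.0403
finger_force: 0.0
```

Request:
servo_tool(plan=[[-0.33,0,0,0,0,0,40],[-0.66,0,0,0,0,0,40],[-0.95,0,0,0,0,0,40],[-0.95,0,0,0,0,0,40],[-0.95,0,0,0,0,0,40]])

```text
time: 4.47
tool_pos: [0.4371, -0.3593, 0.2524]
ee_rot: [-3.142, -0.001, 1.286]
wrist_force: [0.6, 0.3, 0.4]
width: 0.04
finger_force: 0.0
```

Run:
```python
from h import *
p=np.load("pics/w2.npy");c=cam("wrist",dict(tool_pos=p[:3],ee_rot=p[3:]))
im=cv2.imread("pics/w2.png")[:,:,::-1].copy()
m=cv2.inRange(cv2.cvtColor(im,cv2.COLOR_RGB2HSV),(55,60,150),(85,200,255));m[120:]=0
cn=max(cv2.findContours(m,0,1)[0],key=cv2.contourArea);e=cv2.fitEllipse(cn);print("floor",e,p2w(c,e[0],.006))
o=robot.get_obs();print(o['time'],o['tool_pos'],o['ee_rot'])
im=robot.snapshot("wrist");cv2.imwrite("pics/w3.png",im[:,:,::-1]);c=cam("wrist",o)
for t in ["spent_a","fresh_a","caddy","bottle_mouth"]:
    print(t,[(np.round(d['extent'],1).tolist(),round(d['conf'],2)) for d in robot.find_in(t,"wrist")][:4])
for nm,lo,hi in [("or",(5,150,120),(18,255,255)),("gr",(50,120,60),(85,255,255))]:
  for b in blobs(im,lo,hi,30):
    if b[1]<800 and b[0][1]<260: print(nm,b[0],b[1],p2w(c,b[0],.05))
```

```text
floor ((247.00820922851562, 35.23388671875), (58.8958625793457, 65.23186492919922), 178.0836181640625) [0.4698 0.0049 0.006 ]
4.4667 [ 0.4371 -0.3593  0.2524] [-3.1416 -0.0008  1.2862]
spent_a [([308.0, 147.8, 21.3, 13.5], 0.55), ([310.8, 79.8, 16.3, 20.2], 0.53)]
fresh_a [([308.4, 119.7, 12.0, 9.1], 0.68), ([313.9, 37.3, 17.4, 16.8], 0.64)]
caddy [([309.6, 93.0, 39.1, 143.3], 0.58)]
bottle_mouth []
or [104.8167  10.05  ] 60 [ 0.3287 -0.1361  0.05  ]
or [506.1429   6.8163] 49 [ 0.7538 -0.2571  0.05  ]
or [140.7143  25.5143] 35 [ 0.3609 -0.1616  0.05  ]
or [307.5  18. ] 30 [ 0.5414 -0.2065  0.05  ]
or [131.5649  66.3682] 239 [ 0.3348 -0.1981  0.05  ]
or [505.6032  51.5556] 63 [ 0.75   -0.3031  0.05  ]
or [237.8095  50.9524] 42 [ 0.4573 -0.2169  0.05  ]
or [253.8776  53.9796] 49 [ 0.474  -0.2251  0.05  ]
or [328.6774  55.9355] 31 [ 0.5555 -0.251   0.05  ]
or [153.3396  65.9434] 53 [ 0.3591 -0.2047  0.05  ]
or [285.9762  71.5476] 42 [ 0.5044 -0.2535  0.05  ]
or [243.8286  74.4143] 70 [ 0.4566 -0.2428  0.05  ]
or [306.0556  80.    ] 36 [ 0.5245 -0.2689  0.05  ]
or [326.3913  99.7971] 69 
[... 716 characters left out ...]
] 60 [ 0.5637 -0.4303  0.05  ]
or [463.3 201. ] 60 [ 0.6849 -0.4693  0.05  ]
or [407.3103 213.0345] 58 [ 0.6128 -0.4654  0.05  ]
or [275.2875 213.3875] 80 [ 0.4467 -0.4174  0.05  ]
or [255.8039 225.5686] 51 [ 0.4174 -0.4267  0.05  ]
or [266.6944 223.2222] 36 [ 0.4322 -0.4275  0.05  ]
or [397.6429 221.6905] 42 [ 0.5987 -0.4739  0.05  ]
or [280.3542 231.1875] 48 [ 0.4466 -0.4435  0.05  ]
or [502.0556 228.8056] 36 [ 0.7303 -0.5228  0.05  ]
or [335.7568 245.7027] 37 [ 0.513  -0.4848  0.05  ]
or [244.2603 248.8082] 73 [ 0.393  -0.4546  0.05  ]
or [498.1081 249.973 ] 37 [ 0.7229 -0.5527  0.05  ]
gr [308.9452  42.4521] 73 [ 0.5372 -0.231   0.05  ]
gr [305.0278 113.7222] 36 [ 0.5143 -0.3056  0.05  ]
```

View pics/w3.png

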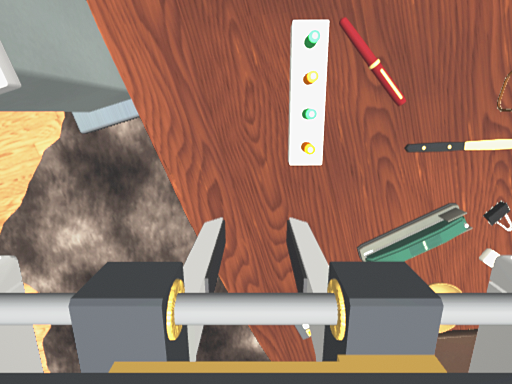

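The caddy is fully in view now. Battery tops: green (315,37), orange (313,77), green (311,114), orange (309,149); caddy corners (292,20), (329,20), (323,165), (289,165).

```bash
python3 - <<'E'
from h import *
o=robot.get_obs();c=cam("wrist",o)
im=cv2.imread("pics/w3.png")[:,:,::-1].copy()
hsv=cv2.cvtColor(im,cv2.COLOR_RGB2HSV)
# white mask -> quad
m=cv2.inRange(hsv,(0,0,185),(180,60,255));m[:,:270]=0;m[:,345:]=0;m[200:]=0
m=cv2.morphologyEx(m,cv2.MORPH_CLOSE,np.ones((25,25)))
cn=max(cv2.findContours(m,0,1)[0],key=cv2.contourArea)
q=cv2.minAreaRect(cn);print(q)
W=np.array([p2w(c,p[0],.026)[:2] for p in cn],np.float32);r=cv2.minAreaRect(W);print("caddy rect world",r)
# saturated (battery) blobs inside caddy
s=((hsv[:,:,1]>90)&(m>0)).astype(np.uint8)
n,l,st,ce=cv2.connectedComponentsWithStats(s)
for i in range(1,n):
    if st[i,4]>25: print(ce[i],st[i],p2w(c,ce[i],.045)[:2])
for uv in [(315,37),(313,77),(311,114),(309.5,149)]: print(uv,p2w(c,uv,.056)[:2])
E
python3 - <<'E'
import cv2
im=cv2.imread("pics/w3.png")[10:175,280:340];cv2.imwrite("pics/w3c.png",cv2.resize(im,None,fx=3.6,fy=3.6,interpolation=cv2.INTER_NEAREST))
E
```

```text
((306.8774108886719, 91.89114379882812), (37.335548400878906, 147.7545623779297), 2.935673475265503)
caddy rect world ((0.5265856385231018, -0.28586292266845703), (0.17508532106876373, 0.0450565367937088), 74.264892578125)
[310.3925  40.3738] [305  31  15  17 107] [ 0.5408 -0.2272]
[309.3717  77.7876] [303  71  15  14 113] [ 0.5303 -0.2661]
[307.5    113.8472] [302 109  14  10  72] [ 0.5186 -0.3056]
[306.9706 147.0784] [301 142  14  12 102] [ 0.5085 -0.3446]
(315, 37) [ 0.544 -0.227]
(313, 77) [ 0.5324 -0.267 ]
(311, 114) [ 0.5207 -0.3063]
(309.5, 149) [ 0.5094 -0.346 ]
```

View pics/w3c.png

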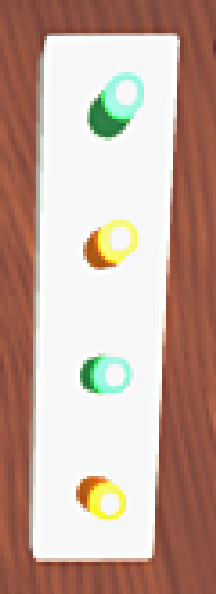

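Request:
servo_tool(plan=[[0.15,0.3,0.1,0,0,0,40],[0.325,0.658,0.4,0,0,0,40],[0.325,0.658,0.8,0,0,0,40],[0.325,0.658,1.0,0,0,0,40],[0.325,0.658,1.0,0,0,0,40],[0.325,0.658,1.0,0,0,0,40]])

```text
time: 5.22
tool_pos: [0.5089, -0.3454, 0.1511]
ee_rot: [-3.138, -0.002, 1.288]
wrist_force: [-0.0, -1.0, 1.3]
width: 0.0401
finger_force: 0.0
```

Request:
servo_tool(plan=[[0,0,0.3,0,0,0,32],[0,0,0.45,0,0,0,32],[0,0,0.45,0,0,0,32],[0,0,0.45,0,0,0,32]])

```text
time: 5.55
tool_pos: [0.5098, -0.3475, 0.1098]
ee_rot: [3.139, 0.001, 1.286]
wrist_force: [-0.4, -0.4, 1.0]
width: 0.0322
finger_force: 0.0
```

Run:
```python
from h import *
o=robot.get_obs();print(o['time'],o['tool_pos'],o['ee_rot'])
im=robot.snapshot("wrist");cv2.imwrite("pics/w4.png",im[:,:,::-1]);c=cam("wrist",o)
print(go([.5095,-.3468,.047],down(1.294),o), w2p(c,[.5095,-.3468,.056]),w2p(c,o['tool_pos']+[0,0,-.055]))
```

```text
5.55 [ 0.5098 -0.3475  0.1098] [3.139  0.001  1.2865]
[ 0.0061 -0.0065  0.6279  0.0017  0.0007 -0.0048] [255.146  211.1504] [255.7684 211.3155]
```

View pics/w4.png

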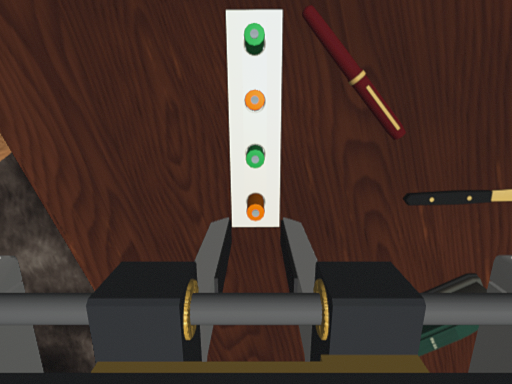

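Orange top at (255,212), within a pixel of the prediction, and the caddy is square to the fingers. Go down, grip, lift.

Request:
servo_tool(plan=[[0,0,0.25,0,0,0,32],[0,0,0.5,0,0,0,32],[0,0,0.63,0,0,0,32],[0,0,0.63,0,0,0,32],[0,0,0.63,0,0,0,0],[0,0,0.63,0,0,0,0],[0,0,0.63,0,0,0,0],[0,0,0.63,0,0,0,0],[0,0,0.4,0,0,0,0],[0,0,0.0,0,0,0,0],[0,0,-0.3,0,0,0,0]])

```text
time: 6.52
tool_pos: [0.5093, -0.3469, 0.1392]
ee_rot: [-3.142, -0.0, 1.287]
wrist_force: [0.6, -0.7, 1.1]
width: 0.0135
finger_force: 30.0
```

Request:
servo_tool(plan=[[0,0,-0.3,0,0,0,0],[0,0,-0.6,0,0,0,0],[0,0,-0.9,0,0,0,0],[0,0,-0.9,0,0,0,0]])

```text
time: 6.85
tool_pos: [0.5115, -0.3487, 0.2365]
ee_rot: [3.128, 0.006, 1.287]
wrist_force: [0.2, -0.8, 2.1]
width: 0.0136
finger_force: 30.0
```

Request:
servo_tool(plan=[[0.3,-0.15,0,0,0,0,0],[0.6,-0.3,0,0,0,0,0],[1,-0.5,0,0,0,0,0],[1,-0.5,0,0,0,0,0]])

```text
time: 7.18
tool_pos: [0.4881, -0.2314, 0.2272]
ee_rot: [-3.14, -0.004, 1.291]
wrist_force: [0.8, 0.1, -1.5]
width: 0.0139
finger_force: 30.0
```

Request:
servo_tool(plan=[[0.3,-0.15,0,0,0,0,0],[0.6,-0.3,0,0,0,0,0],[1,-0.5,0,0,0,0,0],[1,-0.5,0,0,0,0,0],[1,-0.5,0,0,0,0,0]])

```text
time: 7.6
tool_pos: [0.4692, -0.1255, 0.2276]
ee_rot: [3.141, 0.0, 1.29]
wrist_force: [-0.5, -0.5, 0.0]
width: 0.0139
finger_force: 30.0
```

Run:
```python
from h import *
o=robot.get_obs();print(o['time'],o['tool_pos'],o['ee_rot'])
im=robot.snapshot("wrist");cv2.imwrite("pics/w5.png",im[:,:,::-1]);c=cam("wrist",o);np.save("pics/w5.npy",np.r_[o['tool_pos'],o['ee_rot']])
for t in ["bottle_mouth","spent_a"]:
    print(t,[(np.round(d['extent'],1).tolist(),round(d['conf'],2)) for d in robot.find_in(t,"wrist")][:4])
print(w2p(c,[.4698,.0049,.16]),w2p(c,[.476,.002,.16]))
```

```text
7.6 [ 0.4692 -0.1255  0.2276] [3.1407 0.0003 1.2901]
bottle_mouth []
spent_a [([257.4, 235.8, 28.4, 46.6], 0.84)]
[205.9514  38.2306] [215.5155  39.8891]
```

View pics/w5.png

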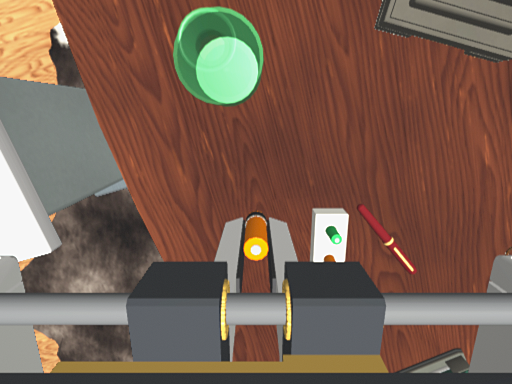

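The battery is held upright between the pads (257,235). The bottle is ahead: floor disc about (227,70), rim and neck about (208,40). I'll fit the bottle axis from edge strength along projected circles.

```bash
cat > bf.py <<'E'
from h import *
def fit(imf,posef):
    p=np.load(posef);c=cam("wrist",dict(tool_pos=p[:3],ee_rot=p[3:]))
    im=cv2.imread(imf);g=np.zeros(im.shape[:2])
    for k in range(3):
        s=cv2.GaussianBlur(im[:,:,k].astype(float),(0,0),1);g=np.maximum(g,np.hypot(cv2.Sobel(s,-1,1,0),cv2.Sobel(s,-1,0,1)))
    g=np.minimum(g,150)
    a=np.linspace(0,2*np.pi,120)
    def sc(x,y,circ):
        t=0
        for z,r in circ:
            P=np.array([w2p(c,[x+r*np.cos(k),y+r*np.sin(k),z]) for k in a],np.float32)
            t+=cv2.remap(g.astype(np.float32),P[None,:,0],P[None,:,1],1,borderMode=cv2.BORDER_CONSTANT).mean()
        return t
    X=np.arange(.458,.488,.001);Y=np.arange(-.008,.016,.001)
    for nm,circ in [("rim",[(.16,.0215)]),("rimin",[(.16,.018)]),("both",[(.16,.0215),(.16,.018)]),("base",[(0.002,.042)]),("base2",[(0.006,.039)]),("all",[(.16,.0215),(.16,.018),(0.002,.042)])]:
        S=np.array([[sc(x,y,circ) for y in Y] for x in X]);i=np.unravel_index(S.argmax(),S.shape);print(imf,nm,X[i[0]],Y[i[1]],S.max()/S.mean())
if __name__=="__main__":
    import sys;fit(sys.argv[1]+".png",sys.argv[1]+".npy")
E
python3 bf.py pics/w5; python3 bf.py pics/w2|grep base
```

```text
pics/w5.png rim 0.47000000000000003 0.004 1.7929916
pics/w5.png rimin 0.47000000000000003 0.002999999999999999 1.847325
pics/w5.png both 0.47000000000000003 0.004 1.789555
pics/w5.png base 0.47300000000000003 0.004 1.6654285
pics/w5.png base2 0.47000000000000003 0.002999999999999999 2.4525046
pics/w5.png all 0.47000000000000003 0.002999999999999999 1.6174816
pics/w2.png base 0.47400000000000003 0.006999999999999999 1.6550224
pics/w2.png base2 0.46900000000000003 0.004 2.7933683
```

Request:
servo_tool(plan=[[0.3,-0.08,0,0,0,0,0],[0.6,-0.16,0,0,0,0,0],[0.8,-0.22,0,0,0,0,0],[0.8,-0.22,0,0,0,0,0]])

```text
time: 8.08
tool_pos: [0.4711, -0.0425, 0.2273]
ee_rot: [-3.141, -0.001, 1.288]
wrist_force: [-0.4, -1.2, -0.2]
width: 0.014
finger_force: 30.0
```

Request:
servo_tool(plan=[[0.25,-0.07,0,0,0,0,0],[0.44,-0.13,0,0,0,0,0],[0.44,-0.13,0,0,0,0,0],[0.44,-0.13,0,0,0,0,0],[0.44,-0.13,0,0,0,0,0]])

```text
time: 8.5
tool_pos: [0.4709, 0.0002, 0.2272]
ee_rot: [-3.142, 0.001, 1.285]
wrist_force: [0.2, -0.3, -0.2]
width: 0.0138
finger_force: 30.0
```

Run:
```python
from h import *
o=robot.get_obs();print(o['time'],o['tool_pos'],o['ee_rot'],o['wrist_force'])
print(go([.470,.0035,.180],down(1.29),o))
```

```text
8.5 [0.4709 0.0002 0.2272] [-3.1415  0.001   1.2849] [ 0.1764 -0.2892 -0.2384]
[ 0.0291 -0.0179  0.4724 -0.0001  0.0007 -0.0032]
```

Request:
servo_tool(plan=[[0.03,-0.02,0.0,0,0,0,0],[0.03,-0.02,0.15,0,0,0,0],[0.03,-0.02,0.3,0,0,0,0],[0.03,-0.02,0.4,0,0,0,0],[0.03,-0.02,0.47,0,0,0,0],[0.03,-0.02,0.47,0,0,0,0],[0.03,-0.02,0.47,0,0,0,0]])

```text
time: 9.08
tool_pos: [0.4694, 0.0051, 0.1803]
ee_rot: [-3.141, 0.0, 1.286]
wrist_force: [0.6, -0.1, -0.0]
width: 0.014
finger_force: 30.0
```

Run:
```python
from h import *
o=robot.get_obs();print(o['time'],o['tool_pos'],o['ee_rot'],o['wrist_force'],o['wrist_torque'])
print(go([.470,.0035,.180],down(1.29),o))
im=robot.snapshot("wrist");cv2.imwrite("pics/w6.png",im[:,:,::-1]);np.save("pics/w6.npy",np.r_[o['tool_pos'],o['ee_rot']])
import bf;bf.fit("pics/w6.png","pics/w6.npy")
```

```text
9.0833 [0.4694 0.0051 0.1803] [-3.141   0.      1.2861] [ 0.5832 -0.0938 -0.0159] [-0.0791  0.0788 -0.006 ]
[-0.0132  0.0105  0.0033 -0.0004  0.     -0.0025]
pics/w6.png rim 0.47700000000000004 -0.005 1.4929191
pics/w6.png rimin 0.46 -0.002 1.6264807
pics/w6.png both 0.46 -0.002 1.3680907
pics/w6.png base 0.47200000000000003 0.0 1.7050891
pics/w6.png base2 0.47000000000000003 0.004 2.3172405
pics/w6.png all 0.47300000000000003 -0.001 1.3361397
```

Request:
servo_tool(plan=[[0,0,0,0,0,0,30],[0,0,0,0,0,0,30],[0,0,0,0,0,0,30],[0,0,0,0,0,0,30],[0,0,-0.3,0,0,0,30],[0,0,-0.55,0,0,0,30],[0,0,-0.55,0,0,0,30]])

```text
time: 9.72
tool_pos: [0.4719, 0.0052, 0.2413]
ee_rot: [3.131, -0.002, 1.287]
wrist_force: [1.2, -0.2, 0.7]
width: 0.0299
finger_force: 0.0
```

Request:
servo_tool(plan=[[-0.3,0.1,0,0,0,0,32],[-0.6,0.2,0,0,0,0,32],[-0.9,0.3,0,0,0,0,32],[-0.95,0.4,0,0,0,0,32],[-0.95,0.4,0,0,0,0,32]])

```text
time: 10.13
tool_pos: [0.4818, -0.0988, 0.2346]
ee_rot: [-3.141, -0.0, 1.283]
wrist_force: [-0.3, 0.2, 0.3]
width: 0.0322
finger_force: 0.0
```

Run:
```python
from h import *
o=robot.get_obs();print(o['time'],o['tool_pos'],o['ee_rot'],o['wrist_force'],o['width'])
im=robot.snapshot("wrist");cv2.imwrite("pics/w7.png",im[:,:,::-1]);np.save("pics/w7.npy",np.r_[o['tool_pos'],o['ee_rot']])
c=cam("wrist",o)
for X in ([.47,.0035,.16],[.47,.0035,.006],[.5323,-.2663,.056]):print(w2p(c,X))
print(go([.5323,-.2663,.22],down(1.294),o))
im=robot.snapshot("scene");cv2.imwrite("pics/s7.png",im[:,:,::-1])
a=cv2.resize(cv2.imread("pics/w7.png")[0:200,120:400],(560,400),interpolation=2);b=cv2.resize(im[150:250,220:290,::-1],(280,400),interpolation=2)[:,:240]
cv2.imwrite("pics/v7.png",np.hstack([a,b]))
```

```text
10.1333 [ 0.4818 -0.0988  0.2346] [-3.1411 -0.0002  1.2832] [-0.314   0.2121  0.32  ] 0.032190779947483386
[203.0925  84.9825]
[224.142   95.9828]
[328.8588 286.5221]
[-1.4635  0.9595  0.1452 -0.0003 -0.0001 -0.0068]
```

View pics/v7.png

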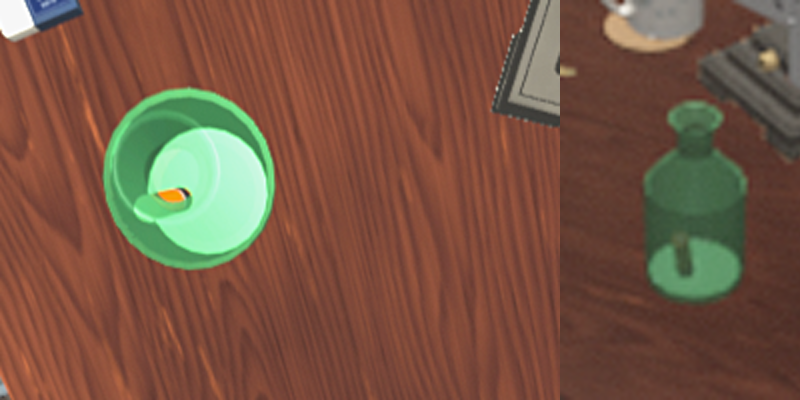

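The first battery is inside the bottle (orange seen through the neck at about (173,195), and standing in the scene crop). Now the second one.

Request:
servo_tool(plan=[[-0.25,0.16,0,0,0,0,32],[-0.5,0.32,0,0,0,0,32],[-0.73,0.48,0,0,0,0,32]])

```text
time: 10.48
tool_pos: [0.5073, -0.1796, 0.2357]
ee_rot: [3.141, -0.001, 1.29]
wrist_force: [0.4, 0.1, 1.0]
width: 0.032
finger_force: 0.0
```

Request:
servo_tool(plan=[[-0.25,0.16,0,0,0,0,32],[-0.5,0.32,0.1,0,0,0,32],[-0.73,0.48,0.4,0,0,0,32],[-0.73,0.48,0.8,0,0,0,32],[-0.73,0.48,1.0,0,0,0,32],[-0.73,0.48,1.0,0,0,0,32],[-0.73,0.48,1.0,0,0,0,32]])

```text
time: 11.07
tool_pos: [0.5321, -0.2622, 0.1342]
ee_rot: [-3.138, -0.001, 1.288]
wrist_force: [0.1, -0.3, 0.2]
width: 0.0323
finger_force: 0.0
```

Run:
```python
from h import *
o=robot.get_obs();print(o['time'],o['tool_pos'],o['ee_rot'])
im=robot.snapshot("wrist");cv2.imwrite("pics/w8.png",im[:,:,::-1]);c=cam("wrist",o)
u=w2p(c,[.5323,-.2663,.056]);print(u,go([.5323,-.2663,.047],down(1.294),o))
for b in blobs(im,(5,150,100),(20,255,255),40):
    if abs(b[0]-u).max()<40: print(b[0],b[1],b[2])
print([(np.round(d['extent'],1).tolist(),round(d['conf'],2)) for d in robot.find_in("spent_a","wrist")][:4])
```

```text
11.0667 [ 0.5321 -0.2622  0.1342] [-3.1384 -0.0015  1.2885]
[257.7115 207.0116] [-0.04    0.0156  0.8722 -0.002  -0.0009 -0.0035]
[231.744 172.369] 168 ((229.06179809570312, 173.08876037597656), (90.00199890136719, 9.678064346313477), 88.85424041748047)
[283.0595 195.2619] 84 ((282.63348388671875, 191.0106658935547), (53.46026611328125, 7.8001861572265625), 82.47618103027344)
[258.0291 196.4175] 103 ((258.0, 197.0), (10.0, 12.0), 90.0)
[([259.4, 203.6, 14.2, 23.6], 0.69)]
```

Request:
servo_tool(plan=[[-0.04,0.015,0.2,0,0,0,32],[-0.04,0.015,0.5,0,0,0,32],[-0.04,0.015,0.75,0,0,0,32],[-0.04,0.015,0.87,0,0,0,32],[-0.04,0.015,0.87,0,0,0,32],[-0.04,0.015,0.87,0,0,0,0],[-0.04,0.015,0.87,0,0,0,0],[-0.04,0.015,0.87,0,0,0,0],[-0.04,0.015,0.87,0,0,0,0],[-0.04,0.015,0.6,0,0,0,0],[-0.04,0.015,0.25,0,0,0,0],[-0.04,0.015,0.0,0,0,0,0]])

```text
time: 12.17
tool_pos: [0.5336, -0.2689, 0.1386]
ee_rot: [3.138, 0.001, 1.287]
wrist_force: [0.0, -0.4, 1.1]
width: 0.0136
finger_force: 30.0
```

Request:
servo_tool(plan=[[0,0,-0.3,0,0,0,0],[0,0,-0.6,0,0,0,0],[0,0,-0.95,0,0,0,0],[0,0,-0.95,0,0,0,0]])

```text
time: 12.5
tool_pos: [0.5358, -0.2702, 0.2408]
ee_rot: [3.125, 0.004, 1.287]
wrist_force: [0.2, -0.9, 1.5]
width: 0.0137
finger_force: 30.0
```

Request:
servo_tool(plan=[[0.25,-0.16,0,0,0,0,0],[0.5,-0.32,0,0,0,0,0],[0.8,-0.5,0,0,0,0,0]])

```text
time: 12.75
tool_pos: [0.5072, -0.1777, 0.2309]
ee_rot: [3.14, 0.0, 1.284]
wrist_force: [0.5, -0.4, -0.3]
width: 0.0135
finger_force: 30.0
```

Request:
servo_tool(plan=[[0.25,-0.16,0,0,0,0,0],[0.5,-0.32,0,0,0,0,0],[0.8,-0.5,0,0,0,0,0],[0.8,-0.5,0,0,0,0,0],[0.8,-0.5,0,0,0,0,0]])

```text
time: 13.17
tool_pos: [0.4817, -0.0856, 0.2315]
ee_rot: [3.139, 0.0, 1.29]
wrist_force: [0.5, -0.1, 0.5]
width: 0.0137
finger_force: 30.0
```

Run:
```python
from h import *
o=robot.get_obs();print(o['time'],o['tool_pos'],o['ee_rot'],o['width'],o['finger_force'])
im=robot.snapshot("wrist");cv2.imwrite("pics/w9.png",im[:,:,::-1]);np.save("pics/w9.npy",np.r_[o['tool_pos'],o['ee_rot']])
print(go([.470,.004,.230],down(1.29),o),[(np.round(d['extent'],1).tolist(),round(d['conf'],2)) for d in robot.find_in("spent_a","wrist")][:4])
import bf;bf.fit("pics/w9.png","pics/w9.npy")
```

```text
13.1667 [ 0.4817 -0.0856  0.2315] [3.1388 0.0001 1.2895] 0.013681339676926857 29.999535083770752
[ 0.8282 -0.3612  0.0136  0.0018  0.0001 -0.0003] [([256.5, 228.2, 24.7, 47.9], 0.8), ([211.6, 109.7, 18.3, 9.8], 0.64)]
pics/w9.png rim 0.48300000000000004 -0.003 1.8315833
pics/w9.png rimin 0.47900000000000004 0.015 1.5797827
pics/w9.png both 0.48700000000000004 -0.006 1.4245317
pics/w9.png base 0.47000000000000003 -0.002 1.609008
pics/w9.png base2 0.46900000000000003 0.002999999999999999 1.9830128
pics/w9.png all 0.46900000000000003 0.009000000000000001 1.2489771
```

Request:
servo_tool(plan=[[0.25,-0.11,0,0,0,0,0],[0.5,-0.22,0,0,0,0,0],[0.75,-0.33,0,0,0,0,0],[0.83,-0.37,0,0,0,0,0],[0.83,-0.37,0,0,0,0,0],[0.83,-0.37,0,0,0,0,0],[0.83,-0.37,0,0,0,0,0]])

```text
time: 13.85
tool_pos: [0.4698, 0.0019, 0.2304]
ee_rot: [3.141, 0.001, 1.285]
wrist_force: [-0.6, -0.1, -0.7]
width: 0.0138
finger_force: 30.0
```

Request:
servo_tool(plan=[[0,0,0.15,0,0,0,0],[0,0,0.28,0,0,0,0],[0,0,0.4,0,0,0,0],[0,0,0.48,0,0,0,0],[0,0,0.5,0,0,0,0],[0,0,0.5,0,0,0,0],[0,0,0.5,0,0,0,0]])

```text
time: 14.43
tool_pos: [0.4697, 0.003, 0.1809]
ee_rot: [3.141, -0.0, 1.286]
wrist_force: [-0.1, 0.3, -0.2]
width: 0.0133
finger_force: 30.0
```

Request:
servo_tool(plan=[[0,0,0,0,0,0,30],[0,0,0,0,0,0,30],[0,0,0,0,0,0,30],[0,0,0,0,0,0,30],[0,0,-0.3,0,0,0,30],[0,0,-0.6,0,0,0,30],[0,0,-0.6,0,0,0,30]])

```text
time: 15.02
tool_pos: [0.4719, 0.0031, 0.2471]
ee_rot: [3.13, -0.002, 1.287]
wrist_force: [0.8, -0.2, -0.1]
width: 0.0299
finger_force: 0.0
```

Run:
```python
from h import *
o=robot.get_obs();print(o['time'],o['tool_pos'],o['joint_positions'],o['width'])
robot.snapshot("wrist")
for n in ["scene","wrist"]:
    im=robot.snapshot(n);cv2.imwrite(f"pics/{n}10.png",im[:,:,::-1])
    print([(np.round(d['extent'],1).tolist(),round(d['conf'],2)) for d in robot.find_in("spent_a",n)])
from scipy.optimize import least_squares
Q=np.array([[1.036,.087,1.371,0,1.684,-.103],[.5753,-.2338,1.6116,-.0028,1.7634,.8642],[-.4776,-.1116,1.5104,.001,1.7451,-.1929],o['joint_positions']])
P=np.array([[.2299,.4991,.2213],[.3103,.2676,.2528],[.4337,-.1604,.2515],o['tool_pos']])
def f(p):
    F=np.sqrt(P[:,0]**2+P[:,1]**2-p[5]**2);s=Q[:,1]+Q[:,2]
    th=np.arctan2(P[:,1],P[:,0])-np.arcsin(p[5]/np.hypot(P[:,0],P[:,1]))-Q[:,0]
    return np.r_[p[0]+p[1]*np.sin(Q[:,1])+p[2]*np.sin(s)+p[4]*np.cos(s)-F,p[3]+p[1]*np.cos(Q[:,1])+p[2]*np.cos(s)-p[4]*np.sin(s)-P[:,2],.3*th, .02*p[4]]
r=least_squares(f,[0,.4,.35,.1,0,.057]);print(r.x,np.abs(r.fun).max())
# loose cell heading from w1 endpoints (pose from log)
c=cam("wrist",dict(tool_pos=[.3103,.2676,.2528],ee_rot=[3.1393,.0015,1.2814]))
a=p2w(c,(315,66),.00725);b=p2w(c,(352.5,75.5),.00725);print(a,b,np.linalg.norm(a-b),np.arctan2(*(b-a)[1::-1]))
for uv in [(336,168),(369,195)]: print(p2w(c,uv,.014)[:2])
```

```text
15.0167 [0.4719 0.0031 0.2471] [-0.1137 -0.0998  1.5085  0.0002  1.7216  0.1702] 0.029868588153413103
[]
[]
[-0.0109  0.4219  0.5247 -0.2539  0.004   0.0564] 0.0030368133629267158
[0.4215 0.3723 0.0072] [0.4656 0.3472 0.0072] 0.0506655783378467 -0.5170952949889158
[0.4172 0.2357]
[0.4536 0.1844]
```

Request:
servo_tool(plan=[[0.25,-0.15,0,0,0,0,34],[0.5,-0.3,0,0,0,0,34],[0.82,-0.51,0,0,0,0,34]])

```text
time: 15.52
tool_pos: [0.4428, 0.096, 0.2385]
ee_rot: [-3.139, 0.002, 1.283]
wrist_force: [0.1, 0.8, 0.3]
width: 0.0337
finger_force: 0.0
```

Request:
servo_tool(plan=[[0.25,-0.15,0,0,0,0,34],[0.5,-0.3,0,0,0,0,34],[0.82,-0.51,0,0,0,0,34],[0.82,-0.51,0,0,0,0,34],[0.82,-0.51,0,0,0,0,34]])

```text
time: 15.93
tool_pos: [0.4162, 0.1905, 0.239]
ee_rot: [-3.139, 0.002, 1.291]
wrist_force: [-0.0, 0.4, -0.2]
width: 0.0341
finger_force: 0.0
```

Run:
```python
from h import *
o=robot.get_obs();print(o['time'],o['tool_pos'],o['ee_rot'])
im=robot.snapshot("wrist");cv2.imwrite("pics/w11.png",im[:,:,::-1]);np.save("pics/w11.npy",np.r_[o['tool_pos'],o['ee_rot']]);c=cam("wrist",o)
for t in ["loose_cell","tester"]:
    print(t,[(np.round(d['extent'],1).tolist(),round(d['conf'],2)) for d in robot.find_in(t,"wrist")][:2])
print(w2p(c,[.4436,.3598,.007]),w2p(c,[.4746,.238,.063]))
cv2.imwrite("pics/v11.png",cv2.resize(im[0:260,200:500,::-1],None,fx=2.3,fy=2.3,interpolation=cv2.INTER_CUBIC))
```

```text
15.9333 [0.4162 0.1905 0.239 ] [-3.1395  0.0018  1.2909]
loose_cell [([238.5, 30.2, 47.2, 22.5], 0.86), ([332.9, 257.3, 30.8, 10.4], 0.44)]
tester [([300.8, 120.2, 102.2, 103.5], 0.88)]
[239.455  30.184] [294.5747 123.9287]
```

View pics/v11.png

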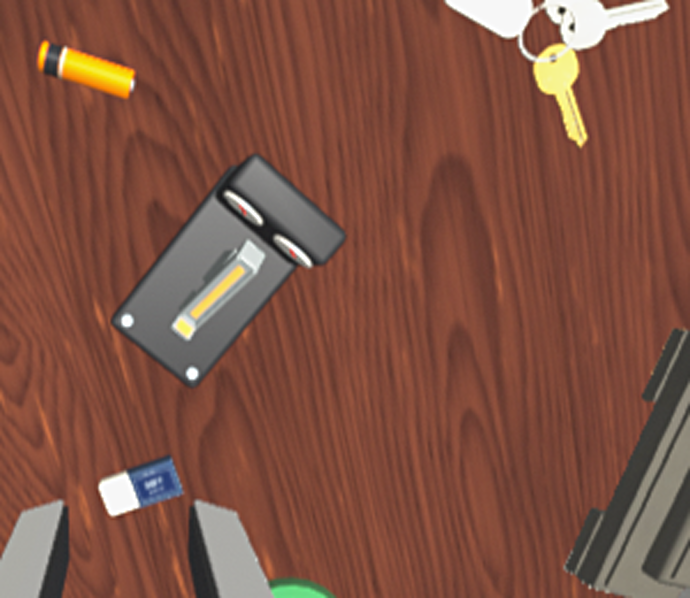

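The last view shows the loose cell from (218,24), black end, to (258,36). Tester front corners are at (249,138) and (283,168), the channel runs from (280,143) to (310,109), and the dial box's far top corners are at (310,68) and (350,103).

Run:
```python
from h import *
from scipy.optimize import least_squares
p=np.load("pics/w11.npy");c=cam("wrist",dict(tool_pos=p[:3],ee_rot=p[3:]))
a=p2w(c,(217.8,24.3),.00725);b=p2w(c,(258.3,36.1),.00725);print("cell",(a+b)/2,np.linalg.norm(a-b),np.arctan2(*(b-a)[1::-1]))
loc=np.array([[-.055,.032,.014],[-.055,-.032,.014],[.058,.030,.074],[.058,-.030,.074]]);uv=np.array([[249.1,138.3],[283.5,168.3],[310,67.8],[350,103]])
def W(q,l): return R.from_euler('z',q[2]).apply(l)+[q[0],q[1],0]
f=lambda q:np.concatenate([w2p(c,W(q,l))-u for l,u in zip(loc,uv)])
r=least_squares(f,[.48,.242,.6]);print("tester",r.x,r.fun.reshape(-1,2))
q=r.x;s=W(q,[-.007,0,.063]);print("seat",s)
d=np.array([.7071,0,.7071]);n=np.array([.7071,0,-.7071]) # channel centerline surface 7mm below axis
for e in (-.027,.027): print("channel end px",w2p(c,W(q,np.array([-.007,0,.063])+d*e+n*.007)))
o=robot.get_obs();yw=(a+b)/2
print(go([yw[0],yw[1],.12],down(np.arctan2(*(b-a)[1::-1])+np.pi),o))
```

```text
cell [0.4421 0.3601 0.0072] 0.05047237941859375 -0.5381923292601855
tester [0.4747 0.2352 0.6098] [[-4.826   3.9411]
 [-1.8588  4.2875]
 [ 1.6586 -4.3527]
 [ 3.6908 -1.2722]]
seat [0.469  0.2312 0.063 ]
channel end px [281.3338 139.2085]
channel end px [307.4823 114.2847]
[ 1.7193 -0.2465  1.1945 -0.0011  0.0003 -0.839 ]
```

Run:
```python
from h import *
c1=cam("wrist",dict(tool_pos=[.3103,.2676,.2528],ee_rot=[3.1393,.0015,1.2814]))
p=np.load("pics/w11.npy");c=cam("wrist",dict(tool_pos=p[:3],ee_rot=p[3:]));print("cam",c[2])
for uv in [(249.1,138.3),(283.5,168.3),(254.8,139.6),(283.5,162.2)]: print("w11",uv,p2w(c,uv,.014)[:2],p2w(c,uv,0)[:2])
for uv in [(310,67.8),(350,103)]: print(uv,p2w(c,uv,.074)[:2])
for nm,cc in (("w1",c1),("w11",c)):
    im=cv2.imread(f"pics/{nm}.png")[:,:,::-1].copy()
    x0,x1,y0,y1=(330,450,100,200) if nm=="w1" else (235,360,60,175)
    hsv=cv2.cvtColor(im,cv2.COLOR_RGB2HSV)
    for t,lo,hi in [("yel",(12,100,140),(32,255,255)),("wht",(0,0,190),(180,40,255))]:
        m=np.zeros(hsv.shape[:2],np.uint8);m[y0:y1,x0:x1]=cv2.inRange(hsv,lo,hi)[y0:y1,x0:x1]
        n,l,s,ce=cv2.connectedComponentsWithStats(m)
        for i in range(1,n):
            if s[i,4]>7:
                ys,xs=np.nonzero(l==i);print(nm,t,ce[i],s[i],cv2.minAreaRect(np.c_[xs,ys].astype(np.float32)))
```

```text
cam [0.4369 0.2624 0.4013]
w11 (249.1, 138.3) [0.4188 0.2331] [0.4181 0.232 ]
w11 (283.5, 168.3) [0.4518 0.1824] [0.4524 0.1795]
w11 (254.8, 139.6) [0.4255 0.2294] [0.425  0.2282]
w11 (283.5, 162.2) [0.4539 0.1904] [0.4545 0.1878]
(310, 67.8) [0.5025 0.2894]
(350, 103) [0.5354 0.2436]
w1 yel [391.3168 161.901 ] [376 154  31  17 101] ((391.06427001953125, 162.1192626953125), (3.1155130863189697, 33.05152893066406), 61.69924545288086)
w1 yel [372.9412 175.1765] [371 173   5   5  17] ((372.84613037109375, 175.23077392578125), (5.547001838684082, 2.773500919342041), 33.6900634765625)
w1 wht [406.0833 128.4167] [398 124  15  12  36] ((405.9368896484375, 128.30755615234375), (17.804492950439453, 3.0329415798187256), 38.1572265625)
w1 wht [424.6176 145.    ] [417 141  15  11  34] ((424.74322509765625, 144.95945739746094), (17.20465087890625, 2.557448387145996), 35.53767776489258)
w1 wht [397.     147.1538] [395 145   5   5  13] ((397.00006103515625, 147.50001525878906), (2.1213202476501465, 4.949747085571289), 45.0)
w1 wht [409.5846 149.4308] [406 144   8  13  65] ((409.5294494628906, 149.8
[... 748 characters left out ...]
 89.21765899658203), (19.198345184326172, 2.7116310596466064), 40.601295471191406)
w11 wht [327.7692 108.3077] [320 103  15  13  39] ((327.7206726074219, 108.14826202392578), (18.438716888427734, 2.348881483078003), 40.23636245727539)
w11 wht [308.9362 111.    ] [303 105  12  14  94] ((309.17059326171875, 111.21765899658203), (11.605779647827148, 9.219545364379883), 40.60129928588867)
w11 wht [254.9091 139.0909] [253 137   5   5  22] ((255.0, 139.0), (4.0, 4.0), 90.0)
w11 wht [280.1944 139.7778] [275 136  10  11  36] ((280.4000244140625, 140.20001220703125), (8.944271087646484, 8.944271087646484), 26.56505012512207)
w11 wht [283. 162.] [281 160   5   5  21] ((283.0, 162.0), (4.0, 4.0), 90.0)
```

Run:
```python
from h import *
c1=cam("wrist",dict(tool_pos=[.3103,.2676,.2528],ee_rot=[3.1393,.0015,1.2814]))
p=np.load("pics/w11.npy");c=cam("wrist",dict(tool_pos=p[:3],ee_rot=p[3:]))
def PM(c):K,r,t=c;return K@np.c_[r.T,-r.T@t]
L=[("stopyel",(372.9,175.2),(279.4,142.1)),("strip",(391.2,162),(294,126.6)),("upper",(409.6,149.6),(309,111.1)),("lower",(372.6,173.2),(280.3,140)),("dial1",(406.,128.4),(306.1,89.2)),("dial2",(424.7,145),(327.8,108.3)),("bolt1",(343,170),(255,139)),("bolt2",(368.3,190.8),(283,162)),("strip_lo",(376.5,170),(284,136.9)),("strip_hi",(406,154),(304.5,116.5))]
for n,a,b in L:
    X=cv2.triangulatePoints(PM(c1),PM(c),np.array(a,float),np.array(b,float)).ravel();X=X[:3]/X[3]
    e=w2p(c1,X)-a
    q=R.from_euler('z',-.61).apply(X-[.4805,.2405,0]);print(n,X,"tester frame",q,np.abs(e).max())
```

```text
stopyel [0.4539 0.2211 0.0451] tester frame [-0.0329 -0.0007  0.0451] 0.008038117607270578
strip [0.4738 0.2351 0.0587] tester frame [-0.0085 -0.0006  0.0587] 0.149081184876394
upper [0.4919 0.2474 0.0714] tester frame [ 0.0133 -0.0009  0.0714] 0.028667418452727134
lower [0.4557 0.2225 0.0404] tester frame [-0.0306 -0.0006  0.0404] 0.1700384687802341
dial1 [0.496  0.2706 0.0619] tester frame [0.03   0.0158 0.0619] 0.2530325797530395
dial2 [0.5147 0.2445 0.061 ] tester frame [ 0.0304 -0.0163  0.061 ] 0.3829010006188298
bolt1 [0.4259 0.2301 0.0136] tester frame [-0.0507  0.0227  0.0136] 0.023381353736482424
bolt2 [0.4533 0.1912 0.0155] tester frame [-0.0505 -0.0248  0.0155] 0.0766875076517124
strip_lo [0.4611 0.2251 0.0407] tester frame [-0.0247 -0.0015  0.0407] 0.023932359193793218
strip_hi [0.4858 0.2437 0.0737] tester frame [ 0.0062 -0.0004  0.0737] 0.34057076441749246
```

Request:
servo_tool(plan=[[0.25,-0.03,0,0,0,-0.08,40],[0.5,-0.06,0,0,0,-0.16,40],[0.75,-0.1,0,0,0,-0.24,40],[0.95,-0.13,0,0,0,-0.32,40],[0.95,-0.13,0,0,0,-0.4,40],[0.95,-0.13,0,0,0,-0.48,40],[0.95,-0.13,0,0,0,-0.56,40],[0.95,-0.13,0,0,0,-0.64,40],[0.95,-0.13,0,0,0,-0.72,40],[0.95,-0.13,0,0,0,-0.8,40],[0.95,-0.13,0,0,0,-0.842,40],[0.95,-0.13,0,0,0,-0.842,40]])

```text
time: 17.08
tool_pos: [0.4325, 0.2825, 0.2401]
ee_rot: [-3.141, -0.0, 2.607]
wrist_force: [-0.1, -0.1, 1.0]
width: 0.0397
finger_force: 0.0
```

Run:
```python
from h import *
o=robot.get_obs();print(o['time'],o['tool_pos'],o['ee_rot'],o['joint_positions'])
print(go([.4425,.360,.14],down(2.61),o))
```

```text
17.0833 [0.4325 0.2825 0.2401] [-3.1409 -0.0001  2.6072] [ 0.469   0.0102  1.4163 -0.0003  1.7156 -0.5674]
[ 0.3083  0.7187  1.0008 -0.0004 -0.0001 -0.0018]
```

Request:
servo_tool(plan=[[0.15,0.35,0,0,0,0,40],[0.31,0.72,0.1,0,0,0,40],[0.31,0.72,0.5,0,0,0,40],[0.31,0.72,0.85,0,0,0,40],[0.31,0.72,1.0,0,0,0,40],[0.31,0.72,1.0,0,0,0,40],[0.31,0.72,1.0,0,0,0,40]])

```text
time: 17.67
tool_pos: [0.4416, 0.3608, 0.1395]
ee_rot: [-3.139, -0.001, 2.606]
wrist_force: [0.7, -0.4, 0.7]
width: 0.0398
finger_force: 0.0
```

Run:
```python
from h import *
o=robot.get_obs();print(o['time'],o['tool_pos'],o['ee_rot'])
im=robot.snapshot("wrist");cv2.imwrite("pics/w12.png",im[:,:,::-1]);c=cam("wrist",o)
print(go([.4425,.360,.019],down(2.61),o))
print([(np.round(d['extent'],1).tolist(),round(d['conf'],2)) for d in robot.find_in("loose_cell","wrist")][:3])
d=np.array([np.cos(-.53),np.sin(-.53),0])*.025
e=[w2p(c,np.array([.4425,.360,.00725])+k*d) for k in(-1,0,1)];print(e)
hsv=cv2.cvtColor(im,cv2.COLOR_RGB2HSV);m=cv2.inRange(hsv,(8,190,150),(24,255,255))
n,l,s,ce=cv2.connectedComponentsWithStats(m)
for i in range(1,n):
    if s[i,4]>60 and abs(ce[i]-e[1]).max()<50:
        ys,xs=np.nonzero(l==i);print(ce[i],s[i],cv2.minAreaRect(np.c_[xs,ys].astype(np.float32)))
```

```text
17.6667 [0.4416 0.3608 0.1395] [-3.1393 -0.001   2.6064]
[-0.0131  0.0008  1.2051 -0.0015 -0.0006 -0.0023]
[([258.8, 188.0, 25.3, 48.2], 0.57)]
[array([256.0765, 165.1721]), array([256.1804, 189.0659]), array([256.2799, 211.9745])]
[255.3972 195.6308] [249 178  15  35 214] ((256.0649108886719, 195.26657104492188), (13.928091049194336, 33.8478889465332), 3.012787342071533)
```

Request:
servo_tool(plan=[[0,0,0.3,0,0,0,34],[0,0,0.6,0,0,0,34],[0,0,0.9,0,0,0,34],[0,0,0.9,0,0,0,34]])

```text
time: 18.1
tool_pos: [0.4392, 0.3599, 0.0464]
ee_rot: [-3.134, -0.003, 2.608]
wrist_force: [-0.6, -0.7, -1.3]
width: 0.0339
finger_force: 0.0
```

Request:
servo_tool(plan=[[0,0,0.15,0,0,0,34],[0,0,0.25,0,0,0,34],[0,0,0.3,0,0,0,34],[0,0,0.3,0,0,0,34],[0,0,0.3,0,0,0,34]])

```text
time: 18.52
tool_pos: [0.4421, 0.3623, 0.0218]
ee_rot: [3.14, 0.001, 2.609]
wrist_force: [-0.2, 0.0, -0.7]
width: 0.034
finger_force: 0.0
```

Request:
servo_tool(plan=[[0,0,0,0,0,0,0],[0,0,0,0,0,0,0],[0,0,0,0,0,0,0],[0,0,0,0,0,0,0],[0,0,0,0,0,0,0],[0,0,-0.3,0,0,0,0],[0,0,-0.6,0,0,0,0],[0,0,-0.9,0,0,0,0],[0,0,-1.0,0,0,0,0],[0,0,-1.0,0,0,0,0]])

```text
time: 19.35
tool_pos: [0.4433, 0.3632, 0.1243]
ee_rot: [3.135, 0.003, 2.609]
wrist_force: [-0.1, 0.6, -0.5]
width: 0.0136
finger_force: 29.9
```

Run:
```python
from h import *
o=robot.get_obs();print(o['time'],o['tool_pos'],o['ee_rot'],o['width'],o['finger_force'],o['joint_positions'])
im=robot.snapshot("wrist");cv2.imwrite("pics/w13.png",im[:,:,::-1])
print([(np.round(d['extent'],1).tolist(),round(d['conf'],2)) for d in robot.find_in("loose_cell","wrist")][:3])
```

```text
19.35 [0.4433 0.3632 0.1243] [3.1346 0.0033 2.6093] 0.013555079891631084 29.926951825618744 [ 0.5875  0.1715  1.4727  0.0001  1.4897 -0.4511]
[([159.4, 265.1, 95.6, 60.6], 0.72), ([257.8, 234.6, 28.3, 81.1], 0.65)]
```

Request:
servo_tool(plan=[[0,0,-0.3,0,0,0.08,0],[0,0,-0.6,0,0,0.16,0],[0,0,-0.8,0,0,0.24,0],[0,0,-0.8,0,0,0.32,0],[0,0,-0.8,0,0,0.4,0],[0,0,-0.8,0,0,0.48,0],[0,0,-0.8,0,0,0.56,0],[0,0,-0.8,0,0,0.64,0],[0,0,-0.8,0,0,0.72,0],[0,0,-0.8,0,0,0.8,0],[0,0,-0.8,0,0,0.88,0],[0,0,-0.8,0,0,0.95,0]])

```text
time: 20.45
tool_pos: [0.4403, 0.3612, 0.1967]
ee_rot: [-3.138, 0.005, 1.111]
wrist_force: [0.1, 0.4, -0.4]
width: 0.0134
finger_force: 29.9
```

Request:
servo_tool(plan=[[0,0,0,0,0,0.08,0],[0,0,0,0,0,0.16,0],[0,0,0,0,0,0.24,0],[0,0,0,0,0,0.32,0],[0,0,0,0,0,0.322,0],[0,0,0,0,0,0.322,0]])

```text
time: 20.95
tool_pos: [0.4406, 0.3614, 0.1977]
ee_rot: [-3.141, 0.005, 0.614]
wrist_force: [-1.3, -0.1, -0.7]
width: 0.0137
finger_force: 29.9
```

```bash
cat >> h.py <<'E'
YT=.61;F=np.array([np.cos(YT),np.sin(YT),0]);U=np.array([0,0,1.]);SEAT=np.array([.4690,.2316,.063])
SL=(F+U)/2**.5;NZ=(F-U)/2**.5
LAY=R.from_matrix(np.c_[SL,np.cross(F,U),NZ])
E
python3 - <<'E'
from h import *
o=robot.get_obs();print(o['time'],o['tool_pos'],o['ee_rot'],o['joint_positions'])
C=SEAT+.003*SL-.05*NZ;T=C-LAY.apply([-.0015,0,.0145]);print(T,go(T,LAY,o))
E
```

```text
20.95 [0.4406 0.3614 0.1977] [-3.1414  0.0047  0.614 ] [0.5874 0.1408 1.3607 0.0001 1.6449 1.5441]
[0.4342 0.2073 0.1118] [-0.9357  1.2227  0.8632 -0.0011  0.503   0.0024]
```

Request:
servo_tool(plan=[[-0.15,0.2,0,0,0,0,0],[-0.3,0.4,0,0,0,0,0],[-0.47,0.6,0,0,0,0,0]])

```text
time: 21.2
tool_pos: [0.4368, 0.2851, 0.1988]
ee_rot: [-3.141, 0.003, 0.616]
wrist_force: [0.3, -0.1, -0.2]
width: 0.0132
finger_force: 29.9
```

Request:
servo_tool(plan=[[-0.15,0.2,0,0,0.07,0,0],[-0.3,0.4,0,0,0.14,0,0],[-0.47,0.62,0,0,0.21,0,0],[-0.47,0.62,0,0,0.28,0,0],[-0.47,0.62,0,0,0.35,0,0],[-0.47,0.62,0,0,0.43,0,0],[-0.47,0.62,0,0,0.503,0,0],[-0.47,0.62,0,0,0.503,0,0],[-0.47,0.62,0,0,0.503,0,0]])

```text
time: 21.95
tool_pos: [0.4328, 0.2071, 0.1972]
ee_rot: [-3.14, -0.785, 0.609]
wrist_force: [-0.6, -0.0, 0.6]
width: 0.0135
finger_force: 29.9
```

Run:
```python
from h import *
o=robot.get_obs();print(o['time'],o['tool_pos'],o['ee_rot'],o['joint_positions'])
C=SEAT+.003*SL-.05*NZ;T=C-LAY.apply([-.0015,0,.0145]);print(T,go(T,LAY,o))
im=robot.snapshot("wrist");cv2.imwrite("pics/w14.png",im[:,:,::-1]);c=cam("wrist",o);np.save("pics/w14.npy",np.r_[o['tool_pos'],o['ee_rot']])
for k in (-.027,0,.027): print("chan px",w2p(c,SEAT+k*SL+.007*NZ))
hsv=cv2.cvtColor(im,cv2.COLOR_RGB2HSV);m=cv2.inRange(hsv,(10,80,120),(34,255,255));m[:,:150]=0;m[:,360:]=0
n,l,s,ce=cv2.connectedComponentsWithStats(m)
for i in range(1,n):
    if s[i,4]>15:
        ys,xs=np.nonzero(l==i);print(ce[i],s[i],np.round(np.median(hsv[l==i],0)),cv2.minAreaRect(np.c_[xs,ys].astype(np.float32))[1:])
```

```text
21.95 [0.4328 0.2071 0.1972] [-3.1399 -0.7845  0.6092] [ 0.0627 -0.614   2.156   0.4704  0.9495  0.8763]
[0.4342 0.2073 0.1118] [-0.5941  0.0078  0.6137 -0.0007  0.0006 -0.0004]
chan px [256.335 265.962]
chan px [256.3511 243.7185]
chan px [256.368 220.484]
[235.352   63.3949] [  150     0   210   163 18449] [ 16. 133. 237.] ((104.88241577148438, 241.9716339111328), 61.13558578491211)
[348.7636  25.2545] [338  21  22  10  55] [ 14. 141. 161.] ((22.803606033325195, 2.2870874404907227), 19.653823852539062)
[355.303   88.9697] [353  86   6   8  33] [ 23. 110. 248.] ((7.0, 5.0), 90.0)
[349.9854 108.0488] [340  91  20  35 410] [ 24. 105. 246.] ((35.14325714111328, 15.807114601135254), 53.97262191772461)
[309.0037 136.4444] [294 127  33  17 270] [ 25. 133. 245.] ((32.57145690917969, 12.649109840393066), 18.43494987487793)
[256.1071 199.183 ] [245 194  23  11 224] [ 19. 245. 247.] ((10.0, 22.0), 90.0)
[256.75 216.75] [249 216  16   3  20] [ 13. 126. 195.] ((2.0, 15.0), 90.0)
[255.3621 244.8696] [ 245  218   22   55 1135] [ 18. 245. 246.] ((54.0, 21.0), 90.0)
[224.4195 309.273 ] [221 279   9  61 348] [ 21. 149. 232.] ((7.722586631774902, 60.08122634887695), 1.4320961236953735)
[286.7729 309.1652] [282 279   9  61 339] [ 21. 149. 231.] ((60.08617401123047, 7.726908206939697), 88.45184326171875)
[266.2483 364.8117] [ 150  354  210   19 3065] [ 26. 147. 245.] ((208.99996948242188, 17.999996185302734), -0.0)
```

Run:
```python
from h import *
p=np.load("pics/w14.npy");c=cam("wrist",dict(tool_pos=p[:3],ee_rot=p[3:]));im=cv2.imread("pics/w14.png")[:,:,::-1].copy()
for n,X in [("d1",[.496,.2706,.0619]),("d2",[.5147,.2445,.061]),("b1",[.4259,.2301,.0136]),("b2",[.4533,.1912,.0155])]: print(n,w2p(c,X))
hsv=cv2.cvtColor(im,cv2.COLOR_RGB2HSV);m=cv2.inRange(hsv,(0,0,170),(180,60,255))
n,l,s,ce=cv2.connectedComponentsWithStats(m)
for i in range(1,n):
    if 8<s[i,4]<900 and 150<ce[i][0]<370: print(ce[i],s[i])
```

```text
d1 [241.9657 209.663 ]
d2 [269.8901 209.7272]
b1 [235.9725 291.0751]
b2 [277.3268 290.6048]
[281.0324 125.4291] [253 103  59  39 741]
[292.45 134.3 ] [287 130  11   7  20]
[238.6129 209.7581] [233 206  12   9  62]
[273.9    209.1833] [268 206  12   9  60]
[268.6 212.9] [267 211   4   5  10]
[254.7097 217.9677] [245 215  22   5  31]
[255.507  304.6498] [227 298  58  15 791]
```

Request:
servo_tool(plan=[[-0.2,0,0.2,0,0,0,0],[-0.4,0,0.4,0,0,0,0],[-0.59,0,0.61,0,0,0,0],[-0.59,0,0.61,0,0,0,0],[-0.59,0,0.61,0,0,0,0],[-0.59,0,0.61,0,0,0,0]])

```text
time: 22.5
tool_pos: [0.4382, 0.2098, 0.1193]
ee_rot: [3.139, -0.793, 0.614]
wrist_force: [0.5, -0.4, -0.5]
width: 0.0136
finger_force: 29.9
```

Request:
servo_tool(plan=[[0,0,0.15,0,0,0,0],[0,0,0.3,0,0,0,0],[0,0,0.38,0,0,0,0],[0,0,0.42,0,0,0,0],[0,0,0.42,0,0,0,0],[0,0,0.42,0,0,0,0]])

```text
time: 23.0
tool_pos: [0.4616, 0.2266, 0.0882]
ee_rot: [3.14, -0.793, 0.613]
wrist_force: [-0.7, -0.2, 0.1]
width: 0.0136
finger_force: 29.9
```

Run:
```python
from h import *
o=robot.get_obs();print(o['time'],o['tool_pos'],o['ee_rot'],o['joint_positions'],o['wrist_force'])
C=SEAT+.003*SL;T=C-LAY.apply([-.0015,0,.0145]);print(T,go(T,LAY,o))
```

```text
23.0 [0.4616 0.2266 0.0882] [ 3.1399 -0.7927  0.6129] [ 0.1242 -0.3904  2.2645  0.6046  0.6257  0.7033] [-0.6588 -0.2149  0.1363]
[0.4632 0.2275 0.0764] [-0.0708  0.0012  0.0962 -0.0002 -0.0046  0.0013]
```

Request:
servo_tool(plan=[[-0.04,0,0.0,0,0,0,0],[-0.07,0,0.03,0,-0.004,0,0],[-0.07,0,0.06,0,-0.004,0,0],[-0.07,0,0.06,0,-0.004,0,0],[-0.07,0,0.06,0,-0.004,0,0]])

```text
time: 23.42
tool_pos: [0.4598, 0.2258, 0.0767]
ee_rot: [-3.141, -0.784, 0.611]
wrist_force: [-0.1, 0.0, 0.6]
width: 0.0136
finger_force: 29.9
```

Run:
```python
from h import *
o=robot.get_obs();print(o['time'],o['tool_pos'],o['ee_rot'],o['joint_positions'],o['wrist_force'])
C=SEAT+.003*SL;T=C-LAY.apply([-.0015,0,.0145]);print(T,go(T,LAY,o))
```

```text
23.4167 [0.4598 0.2258 0.0767] [-3.1413 -0.7837  0.6108] [ 0.1252 -0.3736  2.2752  0.6146  0.6087  0.6881] [-0.1016  0.0171  0.6172]
[0.4632 0.2275 0.0764] [ 0.0252  0.0054  0.029  -0.0006  0.0011  0.0004]
```

Request:
servo_tool(plan=[[0.02,0.005,0.01,0,0,0,0],[0.02,0.005,0.02,0,0,0,0],[0.02,0.005,0.03,0,0,0,0],[0.02,0.005,0.03,0,0,0,0]])

```text
time: 23.75
tool_pos: [0.4631, 0.2276, 0.0762]
ee_rot: [-3.141, -0.784, 0.611]
wrist_force: [-0.7, -0.1, -0.2]
width: 0.0138
finger_force: 29.9
```

Run:
```python
from h import *
o=robot.get_obs();print(o['time'],o['tool_pos'],o['ee_rot'],o['wrist_force'],o['wrist_torque'])
C=SEAT+.003*SL;T=C-LAY.apply([-.0015,0,.0145]);print(T,go(T,LAY,o))
im=robot.snapshot("wrist");cv2.imwrite("pics/w15.png",im[:,:,::-1])
print([(np.round(d['extent'],1).tolist(),round(d['conf'],2)) for d in robot.find_in("loose_cell","wrist")][:3])
```

```text
23.75 [0.4631 0.2276 0.0762] [-3.1415 -0.7839  0.6112] [-0.6561 -0.1279 -0.1929] [-0.1935  0.4069 -0.0077]
[0.4632 0.2275 0.0764] [ 0.0023  0.0004 -0.0015 -0.0006  0.0009  0.0005]
[([257.6, 235.0, 29.7, 76.8], 0.65)]
```

Request:
servo_tool(plan=[[0,0,0.01,0,0,0,0],[0,0,0.015,0,0,0,0],[0,0,0.015,0,0,0,0]])

```text
time: 24.1
tool_pos: [0.4636, 0.2279, 0.0756]
ee_rot: [3.14, -0.784, 0.614]
wrist_force: [-14.6, -8.9, 11.5]
width: 0.0139
finger_force: 29.9
```

Request:
servo_tool(plan=[[0,0,0.01,0,0,0,0],[0,0,0.015,0,0,0,0],[0,0,0.015,0,0,0,0]])

```text
time: 24.35
tool_pos: [0.464, 0.2284, 0.0751]
ee_rot: [3.139, -0.783, 0.615]
wrist_force: [-25.8, -18.3, 22.1]
width: 0.0137
finger_force: 29.9
```

Request:
servo_tool(plan=[[0,0,-0.02,0,0,0,0],[-0.01,0,-0.025,0,0,0,0],[-0.02,0,-0.025,0,0,0,0],[-0.02,0,-0.025,0,0,0,0]])

```text
time: 24.68
tool_pos: [0.4619, 0.2268, 0.074]
ee_rot: [-3.141, -0.783, 0.611]
wrist_force: [-1.0, 0.2, -0.2]
width: 0.0139
finger_force: 29.9
```

Request:
servo_tool(plan=[[0,0,0,0,0,0,28],[0,0,0,0,0,0,28],[0,0,0,0,0,0,28],[0,0,0,0,0,0,28],[0,0,0,0,0,0,28],[0,0,0,0,0,0,28],[0,0,0,0,0,0,28],[0,0,0,0,0,0,28],[0,0,0,0,0,0,28],[0,0,0,0,0,0,28],[0,0,0,0,0,0,28],[0,0,0,0,0,0,28]])

```text
time: 25.68
tool_pos: [0.4622, 0.2269, 0.0744]
ee_rot: [-3.142, -0.784, 0.611]
wrist_force: [-0.6, 0.2, 0.3]
width: 0.0278
finger_force: 0.0
```

Run:
```python
from h import *
from scipy.optimize import least_squares
o=robot.get_obs();print(o['time'],o['tool_pos'],o['ee_rot'],o['wrist_force'],o['width'],o['joint_positions'])
im=robot.snapshot("wrist");cv2.imwrite("pics/w16.png",im[:,:,::-1]);c=cam("wrist",o)
print([(np.round(d['extent'],1).tolist(),round(d['conf'],2)) for d in robot.find_in("loose_cell","wrist")][:3])
for k in(-.025,0,.025):print(w2p(c,SEAT+k*SL))
for f in ("w15","w16"):
    hsv=cv2.cvtColor(cv2.imread(f"pics/{f}.png"),cv2.COLOR_BGR2HSV);m=cv2.inRange(hsv,(8,190,150),(24,255,255))
    n,l,s,ce=cv2.connectedComponentsWithStats(m)
    for i in range(1,n):
        if s[i,4]>60 and 225<ce[i][0]<290: print(f,ce[i],s[i])
# kinematic fit: spherical wrist
Q=np.array([[1.036,.087,1.371,0,1.684,-.103],[.5753,-.2338,1.6116,-.0028,1.7634,.8642],[-.4776,-.1116,1.5104,.001,1.7451,-.1929],[-.1137,-.0998,1.5085,.0002,1.7216,.1702],[.5875,.1715,1.4727,.0001,1.4897,-.4511],[.0627,-.614,2.156,.4704,.9495,.8763],[.1252,-.3736,2.2752,.6146,.6087,.6881],o['joint_positions']])
P=np.array([[.2299,.4991,.2213],[.3103,.2676,.2528],[.4337,-.1604,.2515],[.4719,.0031,.2471],[.4433,.3632,.1243],[.4328,.2071,.1972],[.4598,.2258,.0767],o['tool_pos']])
E_=[[-3.1394,-.0002,2.7098],[3.1393,.0015,1.2814],[-3.1394,-.0014,1.2863],[3.13,-.002,1.287],[3.1346,.0033,2.6093],[-3.1399,-.7845,.6092],[-3.1413,-.7837,.6108],o['ee_rot']]
def fk(q,p):
    Rz=lambda a:R.from_euler('z',a);Ry=lambda a:R.from_euler('y',a)
    r1=Rz(q[0]);r2=r1*Ry(q[1]);r3=r2*Ry(q[2])
    x=np.array([0,0,p[0]])+r1.apply([p[1],p[2],0])+r2.apply([0,0,p[3]])+r3.apply([p[4],0,p[5]])
    r5=r3*Rz(p[7]*q[3])*Ry(q[4]);x=x+r5.apply([0,0,p[6]]);return x,r5*Rz(p[8]*q[5]+p[9])
for s4 in(1,-1):
  for s6 in (1,-1):
    f=lambda p:np.concatenate([np.r_[fk(q,np.r_[p,s4,s6,0])[0]-x] for q,x in zip(Q,P)])
    r=least_squares(f,[.2,0,.057,.42,0,.52,.3]);
    rr=[(R.from_euler('z',0)*fk(q,np.r_[r.x,s4,s6,0])[1]).inv()*R.from_euler('xyz',e) for q,e in zip(Q,E_)]
    print(s4,s6,r.x,np.abs(r.fun).max(),[np.round(a.as_rotvec(),2).tolist() for a in rr][::2])
```

```text
25.6833 [0.4622 0.2269 0.0744] [-3.1416 -0.784   0.6112] [-0.5895  0.1678  0.3363] 0.027818613344785595 [ 0.1279 -0.3612  2.2728  0.6212  0.599   0.6811]
[([255.8, 239.7, 31.6, 75.4], 0.71)]
[255.6431 269.8633]
[255.7005 235.2677]
[255.762  198.2288]
w15 [256.1058 199.4423] [245 195  23  10 208]
w15 [255.3393 245.1874] [ 245  219   22   54 1067]
w16 [254.9713 203.1244] [244 198  23  11 209]
w16 [255.0352 248.4424] [ 245  222   21   53 1051]
1 1 [0.1528 0.0002 0.0566 0.4488 0.1008 0.4995 0.3337] 0.0009719662010743146 [[0.0, 0.0, 1.57], [0.0, 0.0, 1.57], [0.0, -0.0, 1.57], [0.0, 0.0, 1.57]]
1 -1 [0.1528 0.0002 0.0566 0.4488 0.1008 0.4995 0.3337] 0.0009719662010743146 [[0.0, 0.0, 1.36], [0.0, 0.0, 1.18], [-0.0, -0.0, 0.67], [0.0, 0.0, 2.95]]
-1 1 [-0.3054  0.3059  0.074   0.004  -0.3146  0.2265 -0.1977] 0.06915438858461437 [[0.0, 0.0, 1.57], [-0.0, 0.0, 1.57], [-0.0, 0.0, 1.57], [-0.09, 0.9, 2.49]]
-1 -1 [-0.3054  0.3059  0.074   0.004  -0.3146  0.2265 -0.1977] 0.06915438858461437 [[0.0, 0.0, 1.36], [-0.0, 0.0, 1.18], [-0.0, 0.0, 0.67], [0.59, -0.59, -2.18]]
```

```bash
cat >> h.py <<'E'
KP=[.1528,.0002,.0566,.4488,.1008,.4995,.3337]
def fk(q,p=KP):
    Rz=lambda a:R.from_euler('z',a);Ry=lambda a:R.from_euler('y',a)
    r1=Rz(q[0]);r2=r1*Ry(q[1]);r3=r2*Ry(q[2])
    x=np.array([0,0,p[0]])+r1.apply([p[1],p[2],0])+r2.apply([0,0,p[3]])+r3.apply([p[4],0,p[5]])
    r5=r3*Rz(q[3])*Ry(q[4]);return x+r5.apply([0,0,p[6]]),r5*Rz(q[5]+np.pi/2)
QL=np.array([[-3.1,3.1],[-.76,2.03],[.27,2.55],[-1.08,4.22],[.17,2.65],[-2.57,2.57]])
def ik(T,Rt,q0):
    from scipy.optimize import least_squares
    def f(q):
        x,r=fk(q);return np.r_[(x-T)*5,(r.inv()*Rt).as_rotvec()]
    s=least_squares(f,np.clip(q0,QL[:,0]+.001,QL[:,1]-.001),bounds=(QL[:,0],QL[:,1]));return s.x,np.abs(s.fun).max()
def lay(h):
    F=np.array([np.cos(h),np.sin(h),0]);return R.from_matrix(np.c_[(F+U)/2**.5,np.cross(F,U),(F-U)/2**.5]),F
E
python3 - <<'E'
from h import *
o=robot.get_obs();q=o['joint_positions']
G=SEAT+.014*SL;T=G+.012*U
print("grasp",T,ik(T,down(.61),[.2,0,1.6,0,1.6,1.4]), ik(T+[0,0,.15],lay(.61)[0],q))
for h in(-.3,0,.2,.4,.61):
    r,f=lay(h)
    for z in (.182,.235): print(h,z,*ik(np.array([.4695,.0035,z])-.0085*f,r,q))
B=SEAT-.045*NZ;Tb=G+.07*U
print(go(Tb,down(.61),o))
E
```

```text
grasp [0.4771 0.2373 0.0849] (array([0.3551, 0.1181, 1.6143, 0.    , 1.4092, 1.3159]), np.float64(1.469432164975438e-10)) (array([ 0.1566, -0.4801,  2.0094,  0.3999,  0.92  ,  0.9883]), np.float64(8.282517310886917e-10))
-0.3 0.182 [ 0.0802 -0.613   2.186  -0.356   0.8524  2.0862] 7.095258408584826e-12
-0.3 0.235 [ 0.0802 -0.6363  2.0921 -0.3254  0.9629  2.0365] 1.3877787807814457e-15
0 0.182 [-0.2387 -0.6893  2.2209  0.2241  0.8515  1.2514] 2.3042287522478944e-08
0 0.235 [-0.2387 -0.7067  2.1238  0.205   0.9634  1.2823] 3.581754892678646e-10
0.2 0.182 [-0.4376 -0.6579  2.207   0.5295  0.9851  0.7754] 7.771561172376096e-15
0.2 0.235 [-0.4376 -0.6779  2.1112  0.4958  1.0861  0.8414] 2.2899477453153234e-13
0.4 0.182 [-0.5776 -0.5706  2.165   0.6989  1.1464  0.4283] 1.482197524438344e-09
0.4 0.235 [-0.5776 -0.5968  2.0728  0.6692  1.2382  0.5088] 8.326672684688674e-16
0.61 0.182 [-0.6582 -0.4466  2.0958  0.7755  1.3021  0.1611] 7.31238458673289e-10
0.61 0.235 [-0.6582 -0.4794  2.0088  0.7565  1.3885  0.2463] 4.237049044952812e-10
[ 0.6126  0.0006 -0.3562 -0.0003 -0.499   0.0007]
```

Request:
servo_tool(plan=[[0,0,0,0,0,0,28],[0,0,0,0,0,0,28],[0,0,-0.2,0,0,0,28],[0,0,-0.45,0,0,0,28],[0.2,0,-0.5,0,-0.07,0,28],[0.4,0,-0.5,0,-0.14,0,28],[0.5,0,-0.45,0,-0.21,0,28],[0.61,0,-0.4,0,-0.28,0,28],[0.61,0,-0.356,0,-0.35,0,28],[0.61,0,-0.356,0,-0.43,0,28],[0.61,0,-0.356,0,-0.499,0,28],[0.61,0,-0.356,0,-0.499,0,28]])

```text
time: 26.78
tool_pos: [0.4794, 0.239, 0.1406]
ee_rot: [-3.141, 0.004, 0.613]
wrist_force: [0.6, -0.9, -1.2]
width: 0.0283
finger_force: 0.0
```

Run:
```python
from h import *
o=robot.get_obs();print(o['time'],o['tool_pos'],o['ee_rot'],o['joint_positions'])
im=robot.snapshot("wrist");cv2.imwrite("pics/w17.png",im[:,:,::-1]);c=cam("wrist",o)
print([(np.round(d['extent'],1).tolist(),round(d['conf'],2)) for d in robot.find_in("loose_cell","wrist")][:3])
for k in(-.025,0,.025):print(w2p(c,SEAT+k*SL))
hsv=cv2.cvtColor(im,cv2.COLOR_RGB2HSV);m=cv2.inRange(hsv,(8,190,150),(24,255,255))
n,l,s,ce=cv2.connectedComponentsWithStats(m)
for i in range(1,n):
    if s[i,4]>60 and 215<ce[i][0]<300: print(ce[i],s[i])
print(go(SEAT+.014*SL+.012*U,down(.61),o))
```

```text
26.7833 [0.4794 0.239  0.1406] [-3.1407  0.0044  0.6126] [ 0.3568  0.0894  1.5315 -0.0003  1.5252  1.3151]
[([257.5, 216.0, 24.2, 34.2], 0.69)]
[255.6171 227.6349]
[255.6737 216.3948]
[255.7409 203.0583]
[255.3624 226.5275] [248 217  16  19 218]
[-0.0265  0.0016  0.5569 -0.0006  0.0028  0.0016]
```

Request:
servo_tool(plan=[[-0.027,0,0.1,0,0.003,0,28],[-0.027,0,0.3,0,0.003,0,28],[-0.027,0,0.45,0,0.003,0,28],[-0.027,0,0.557,0,0.003,0,28],[-0.027,0,0.557,0,0.003,0,28],[-0.027,0,0.557,0,0.003,0,28]])

```text
time: 27.38
tool_pos: [0.4739, 0.2351, 0.0872]
ee_rot: [-3.141, -0.005, 0.611]
wrist_force: [-0.2, 0.3, 0.4]
width: 0.0278
finger_force: 0.0
```

Request:
servo_tool(plan=[[0,0,0,0,0,0,0],[0,0,0,0,0,0,0],[0,0,0,0,0,0,0],[0,0,0,0,0,0,0],[0,0,0,0,0,0,0]])

```text
time: 27.8
tool_pos: [0.4754, 0.2363, 0.0884]
ee_rot: [3.142, -0.007, 0.611]
wrist_force: [-1.5, 1.0, 4.6]
width: 0.0132
finger_force: 30.0
```

Request:
servo_tool(plan=[[0,0,-0.1,0,0,0,0],[0,0,-0.35,0,0,0,0],[0,0,-0.65,0,0,0,0],[0,0,-0.95,0,0,0,0],[0,0,-1.0,0,0,0,0],[0,0,-1.0,0,0,0,0]])

```text
time: 28.3
tool_pos: [0.4759, 0.2358, 0.1902]
ee_rot: [3.14, -0.011, 0.611]
wrist_force: [-0.1, 0.5, -0.2]
width: 0.0134
finger_force: 30.0
```

Run:
```python
from h import *
o=robot.get_obs();print(o['time'],o['tool_pos'],o['ee_rot'],o['width'],o['finger_force'])
im=robot.snapshot("wrist");cv2.imwrite("pics/w18.png",im[:,:,::-1]);c=cam("wrist",o)
print([(np.round(d['extent'],1).tolist(),round(d['conf'],2)) for d in robot.find_in("loose_cell","wrist")][:3])
C=o['tool_pos']-.012*U-.014*SL
for k in(-.025,0,.025):print(w2p(c,C+k*SL))
```

```text
28.3 [0.4759 0.2358 0.1902] [ 3.1397 -0.0108  0.6111] 0.013442298277066195 29.99973088502884
[([256.7, 235.6, 29.4, 42.1], 0.91), ([423.1, 311.8, 110.7, 117.3], 0.65)]
[255.3556 253.2962]
[255.4343 241.2323]
[255.5321 226.2581]
```

Request:
servo_tool(plan=[[0,0,-0.2,0,0.07,0,0],[0,0,-0.4,0,0.14,0,0],[0,0,-0.5,0,0.21,0,0],[0,0,-0.5,0,0.28,0,0],[0,0,-0.5,0,0.35,0,0],[0,0,-0.5,0,0.43,0,0],[0,0,-0.5,0,0.5,0,0],[0,0,-0.5,0,0.5,0,0],[0,0,-0.5,0,0.5,0,0]])

```text
time: 29.15
tool_pos: [0.472, 0.2342, 0.2319]
ee_rot: [-3.137, -0.782, 0.606]
wrist_force: [0.6, 0.4, 0.6]
width: 0.0134
finger_force: 30.0
```

```bash
cat > bt.py <<'E'
from h import *
o=robot.get_obs();print(o['time'],o['tool_pos'],o['ee_rot'],o['width'],o['joint_positions'])
Rt=R.from_euler('xyz',o['ee_rot'])
C=o['tool_pos']+Rt.apply([(.0124-.0235)/2**.5,0,(.0124+.0235)/2**.5]);ax=Rt.apply([1,0,-1])/2**.5  # centre, upward axis
print("pred centre",C,"axis",ax)
for n in("wrist","scene","top"):
    im=robot.snapshot(n);cv2.imwrite(f"pics/{n}19.png",im[:,:,::-1]);c=cam(n,o)
    print(n,"pred",*[w2p(c,C+k*ax) for k in(-.025,0,.025)])
    print([(np.round(d['extent'],1).tolist(),round(d['conf'],2)) for d in robot.find_in("loose_cell",n)][:3])
    hsv=cv2.cvtColor(im,cv2.COLOR_RGB2HSV);m=cv2.inRange(hsv,(6,170,110),(24,255,255))
    k,l,s,ce=cv2.connectedComponentsWithStats(m);u=w2p(c,C)
    for i in range(1,k):
        if s[i,4]>15 and abs(ce[i]-u).max()<25:
            ys,xs=np.nonzero(l==i);print("  blob",ce[i],s[i],cv2.minAreaRect(np.c_[xs,ys].astype(np.float32)))
E
python3 bt.py
```

```text
29.15 [0.472  0.2342 0.2319] [-3.137  -0.7817  0.6065] 0.013394546820083402 [ 0.1483 -0.4926  2.0212  0.4055  0.9281  0.9818]
pred centre [0.482  0.2414 0.2084] axis [ 0.0049 -0.0006  1.    ]
wrist pred [255.59   248.2534] [255.6072 236.2154] [255.6285 221.303 ]
[([257.6, 237.2, 29.0, 41.1], 0.58)]
  blob [255.5895 223.7158] [244 212  24  24  95] ((255.50003051757812, 223.50003051757812), (22.62741470336914, 22.62741470336914), 45.0)
  blob [255.4061 248.0512] [246 238  20  21 293] ((255.5, 248.0), (20.0, 19.0), 90.0)
scene pred [192.2645 152.5468] [191.6743 146.0482] [191.072 139.416]
[([191.4, 147.1, 3.1, 8.9], 0.61)]
top pred [152.8472 182.4116] [150.866  181.5664] [148.8024 180.686 ]
[]
```

Request:
servo_tool(plan=[[-0.15,0.27,-0.15,0,0,0,0],[-0.3,0.54,-0.3,0,0,0,0],[-0.42,0.77,-0.42,0,0,0,0],[-0.5,0.92,-0.5,0,0,0,0],[-0.5,0.92,-0.5,0,0,0,0]])

```text
time: 29.87
tool_pos: [0.4706, 0.1159, 0.2378]
ee_rot: [3.139, -0.79, 0.607]
wrist_force: [0.3, -0.8, -0.3]
width: 0.0131
finger_force: 30.0
```

Request:
servo_tool(plan=[[-0.15,0.27,-0.15,0,0,0,0],[-0.3,0.54,-0.3,0,0,0,0],[-0.42,0.77,-0.42,0,0,0,0],[-0.5,0.92,-0.5,0,0,0,0],[-0.5,0.92,-0.5,0,0,0,0],[-0.5,0.92,-0.5,0,0,0,0],[-0.5,0.92,-0.5,0,0,0,0]])

```text
time: 30.45
tool_pos: [0.4642, 0.0044, 0.2366]
ee_rot: [-3.141, -0.79, 0.612]
wrist_force: [-0.6, 0.6, 0.3]
width: 0.0132
finger_force: 30.0
```

```bash
cat >> bt.py <<'E'
r,f=lay(.61);T=np.array([.4695,.0035,.235])-.0124*f;print("go",go(T,r,o),T)
c=cam("wrist",o)
im=cv2.imread("pics/wrist19.png");g=np.hypot(*[cv2.Sobel(cv2.GaussianBlur(im,(0,0),1).astype(float).max(2),-1,*d) for d in((1,0),(0,1))]).clip(0,150).astype(np.float32)
a=np.linspace(0,2*np.pi,90)
def sc(x,y,z,rr):
    P=np.array([w2p(c,[x+rr*np.cos(k),y+rr*np.sin(k),z]) for k in a],np.float32);return cv2.remap(g,P[None,:,0],P[None,:,1],1).mean()
X=np.arange(.459,.482,.001);Y=np.arange(-.008,.016,.001)
for circ in([(.16,.0215)],[(.16,.0215),(.16,.018)],[(.006,.039)],[(.002,.042)]):
    S=np.array([[sum(sc(x,y,*k) for k in circ) for y in Y] for x in X]);i=np.unravel_index(S.argmax(),S.shape);print(circ,X[i[0]],Y[i[1]],S.max()/S.mean())
E
python3 bt.py
```

```text
30.45 [0.4642 0.0044 0.2366] [-3.141  -0.7902  0.6122] 0.013212588495328588 [-0.6436 -0.4822  2.0098  0.7589  1.3808  0.2558]
pred centre [0.4744 0.0116 0.2132] axis [-0.0037 -0.0031  1.    ]
wrist pred [255.5927 248.255 ] [255.61   236.2173] [255.6314 221.3051]
[([257.8, 236.2, 27.6, 43.2], 0.75)]
  blob [255.5979 223.8969] [244 212  24  24  97] ((255.50003051757812, 223.50003051757812), (22.62741470336914, 22.62741470336914), 45.0)
  blob [255.3972 247.8537] [246 238  20  20 287] ((255.5, 247.5), (19.0, 19.0), 90.0)
scene pred [251.6412 169.9083] [251.6417 163.1875] [251.6422 156.3171]
[]
top pred [242.3313 184.6734] [242.2003 183.9553] [242.0638 183.2073]
[]
  blob [232.5741 167.2778] [225 164  18   9  54] ((233.489990234375, 167.9299774169922), (7.636753559112549, 16.82914161682129), 81.8698959350586)
go [-0.0718  0.0373 -0.0494 -0.0014 -0.0031  0.001 ] [ 0.4593 -0.0036  0.235 ]
[(0.16, 0.0215)] 0.468 0.013000000000000001 1.3622503
[(0.16, 0.0215), (0.16, 0.018)] 0.47400000000000003 0.005000000000000001 1.2241884
[(0.006, 0.039)] 0.468 0.006999999999999999 1.3950166
[(0.002, 0.042)] 0.47200000000000003 0.006999999999999999 1.3861707
```

Run:
```python
from h import *
o=robot.get_obs();c=cam("wrist",o);Rt=R.from_euler('xyz',o['ee_rot'])
a=np.linspace(0,2*np.pi,60)
def ext(w,v,th):
    ax=np.array([np.cos(th),0,-np.sin(th)]);n=np.array([np.sin(th),0,np.cos(th)])
    C=np.array([np.sin(np.pi/4),0,np.cos(np.pi/4)])*w+np.array([1,0,-1])/2**.5*v
    out=[]
    for k in(-.025,.025):
        P=np.array([w2p(c,o['tool_pos']+Rt.apply(C+k*ax+.00725*(n*np.cos(t)+np.array([0,1,0])*np.sin(t)))) for t in a]);out.append((P[:,1].min().round(1),P[:,1].max().round(1),np.ptp(P[:,0]).round(1)))
    return out
for w in(.0085,.0124,.016):
    for d in(-8,0,8): print(w,d,"(lower end min,max,width),(upper)",ext(w,-.0235,np.pi/4+np.deg2rad(d)))
```

```text
0.0085 -8 (lower end min,max,width),(upper) [(np.float64(248.8), np.float64(266.7), np.float64(19.3)), (np.float64(212.3), np.float64(232.4), np.float64(23.5))]
0.0085 0 (lower end min,max,width),(upper) [(np.float64(244.1), np.float64(262.7), np.float64(19.2)), (np.float64(216.4), np.float64(238.4), np.float64(23.8))]
0.0085 8 (lower end min,max,width),(upper) [(np.float64(239.3), np.float64(258.3), np.float64(19.0)), (np.float64(221.1), np.float64(244.6), np.float64(24.0))]
0.0124 -8 (lower end min,max,width),(upper) [(np.float64(244.0), np.float64(261.5), np.float64(19.2)), (np.float64(206.8), np.float64(226.4), np.float64(23.3))]
0.0124 0 (lower end min,max,width),(upper) [(np.float64(239.3), np.float64(257.5), np.float64(19.0)), (np.float64(210.7), np.float64(232.3), np.float64(23.5))]
0.0124 8 (lower end min,max,width),(upper) [(np.float64(234.5), np.float64(253.3), np.float64(18.9)), (np.float64(215.3), np.float64(238.4), np.float64(23.7))]
0.016 -8 (lower end min,max,width),(upper) [(np.float64(239.5), np.float64(256.8), np.float64(19.0)), (np.float64(201.8), np.float64(220.9), np.float64(23.1))]
0.016 0 (lower end min,max,width),(upper) [(np.float64(234.9), np.float64(252.9), np.float64(18.8)), (np.float64(205.6), np.float64(226.8), np.float64(23.3))]
0.016 8 (lower end min,max,width),(upper) [(np.float64(230.2), np.float64(248.7), np.float64(18.7)), (np.float64(210.1), np.float64(232.8), np.float64(23.5))]
```

Request:
servo_tool(plan=[[-0.072,0.037,-0.049,0,-0.003,0,0],[-0.072,0.037,-0.049,0,-0.003,0,0],[-0.072,0.037,-0.049,0,-0.003,0,0],[-0.072,0.037,-0.049,0,-0.003,0,0]])

```text
time: 31.08
tool_pos: [0.4591, -0.0043, 0.2348]
ee_rot: [3.142, -0.786, 0.611]
wrist_force: [0.4, -0.8, 0.3]
width: 0.0138
finger_force: 30.0
```

```bash
cat > g.py <<'E'
from h import *
import sys
o=robot.get_obs();r,f=lay(.61);T=np.array([.4695,.0035,float(sys.argv[1])])-.0124*f
print(o['time'],o['tool_pos'],T,o['wrist_force'],"go",go(T,r,o))
E
python3 g.py .21
```

```text
31.0833 [ 0.4591 -0.0043  0.2348] [ 0.4593 -0.0036  0.21  ] [ 0.4019 -0.786   0.2862] go [-0.1713 -0.0041  0.1789 -0.0005 -0.0003  0.0006]
```

Lateral error is under 1 mm. I lower in two stages.

Request:
servo_tool(plan=[[-0.06,0,0.06,0,0,0,0],[-0.12,0,0.12,0,0,0,0],[-0.17,0,0.175,0,0,0,0],[-0.17,0,0.175,0,0,0,0],[-0.17,0,0.175,0,0,0,0],[-0.17,0,0.175,0,0,0,0]])

```text
time: 31.58
tool_pos: [0.4594, -0.0042, 0.2102]
ee_rot: [-3.141, -0.786, 0.611]
wrist_force: [0.1, 0.6, -0.7]
width: 0.0134
finger_force: 30.0
```

```bash
python3 g.py .183
```

```text
31.5833 [ 0.4594 -0.0042  0.2102] [ 0.4593 -0.0036  0.183 ] [ 0.1434  0.5887 -0.707 ] go [-0.1899 -0.0053  0.1944 -0.0007 -0.0002  0.0003]
```

Request:
servo_tool(plan=[[-0.05,-0.005,0.05,0,0,0,0],[-0.1,-0.005,0.1,0,0,0,0],[-0.12,-0.005,0.124,0,0,0,0],[-0.12,-0.005,0.124,0,0,0,0],[-0.12,-0.005,0.124,0,0,0,0]])

```text
time: 32.0
tool_pos: [0.4592, -0.0036, 0.1926]
ee_rot: [-3.14, -0.785, 0.61]
wrist_force: [-0.1, 0.4, 0.5]
width: 0.0134
finger_force: 30.0
```

Request:
servo_tool(plan=[[-0.04,0,0.04,0,0,0,0],[-0.07,0,0.07,0,0,0,0],[-0.07,0,0.07,0,0,0,0],[-0.07,0,0.07,0,0,0,0]])

```text
time: 32.33
tool_pos: [0.4591, -0.0036, 0.1826]
ee_rot: [-3.14, -0.785, 0.61]
wrist_force: [0.1, -0.7, -0.6]
width: 0.0137
finger_force: 30.0
```

```bash
python3 g.py .183
```

```text
32.3333 [ 0.4591 -0.0036  0.1826] [ 0.4593 -0.0036  0.183 ] [ 0.0953 -0.6568 -0.5948] go [ 0.0041  0.0013 -0.0014 -0.001   0.0001  0.0001]
```

Request:
servo_tool(plan=[[0,0,0,0,0,0,30],[0,0,0,0,0,0,30],[0,0,0,0,0,0,30],[0,0,0,0,0,0,30],[0,0,0,0,0,0,30],[0.1,0,-0.2,0,0,0,30],[0.25,0,-0.5,0,0,0,30],[0.4,0,-0.7,0,0,0,30],[0.4,0,-0.9,0,0,0,30],[0.4,0,-0.9,0,0,0,30]])

```text
time: 33.17
tool_pos: [0.4309, -0.0257, 0.2793]
ee_rot: [3.131, -0.787, 0.617]
wrist_force: [0.7, 0.1, 0.2]
width: 0.03
finger_force: 0.0
```

Run:
```python
from h import *
o=robot.get_obs();print(o['time'],o['tool_pos'],o['width'])
for n in("wrist","scene"):
    im=robot.snapshot(n);cv2.imwrite(f"pics/{n}20.png",im[:,:,::-1]);c=cam(n,o)
    print(n,"rim",w2p(c,[.4695,.0035,.16]),"floor",w2p(c,[.4695,.0035,.006]),[(np.round(d['extent'],1).tolist(),round(d['conf'],2)) for d in robot.find_in("loose_cell",n)][:4],[(np.round(d['extent'],1).tolist(),round(d['conf'],2)) for d in robot.find_in("bottle",n)][:2])
    hsv=cv2.cvtColor(im,cv2.COLOR_RGB2HSV);m=cv2.inRange(hsv,(5,150,80),(24,255,255))
    k,l,s,ce=cv2.connectedComponentsWithStats(m)
    for i in range(1,k):
        if 8<s[i,4]<1000 and np.abs(ce[i]-w2p(c,[.4695,.0035,.08])).max()<60: print("  orange",ce[i],s[i])
```

```text
33.1667 [ 0.4309 -0.0257  0.2793] 0.030044837321891376
wrist rim [252.9367 237.7535] floor [252.8935 275.5787] [] [([256.5, 256.1, 55.7, 69.5], 0.7)]
  orange [228.6574 214.    ] [200 184  79  51 394]
  orange [283.0476 201.5952] [279 194  11  15  42]
  orange [196.2222 205.3333] [195 203   3   5   9]
  orange [263.3103 208.5862] [255 203  18  13  29]
  orange [202.2857 208.4286] [199 205   9   8  21]
  orange [238.4444 213.5556] [235 211   8   6  18]
  orange [306.8125 213.9688] [299 211  16   8  32]
  orange [286.5862 216.5517] [278 214  19   6  29]
  orange [306.4167 234.6667] [301 222  12  28  36]
  orange [311.4615 225.6923] [305 222  13   8  26]
  orange [255.8353 246.3412] [251 239  12  14  85]
  orange [283.6667 280.3333] [283 277   2   7   9]
  orange [193.693  312.4093] [188 279  13  60 215]
scene rim [253.1824 178.7947] floor [253.1312 216.4906] [] []
```

Run:
```python
from h import *
o=robot.get_obs();c=cam("wrist",o);print(c[2])
for z in (.16,.13,.1,.075,.05,.02):
    X=p2w(c,(257,246),z);print(z,X[:2]-[.4695,.0035],"dist",np.linalg.norm(X-c[2]),"diam px",.0145*294/((X-c[2])@c[1][:,2]))
im=cv2.imread("pics/wrist20.png");print(im[232:262:3,246:268:2].tolist().__len__())
h=cv2.cvtColor(im,cv2.COLOR_BGR2HSV)
for r in range(228,284,3): print(r,[f"{a}/{b}/{v}" for a,b,v in h[r,244:272:3]])
a=cv2.cvtColor(cv2.imread("pics/scene20.png"),cv2.COLOR_BGR2HSV)
b=cv2.cvtColor(cv2.imread("pics/s7.png"),cv2.COLOR_BGR2HSV)
for nm,q in(("now",a),("s7",b)):
    print(nm)
    for r in range(172,226,4): print(r,[f"{x}/{y}/{v}" for x,y,v in q[r,240:268:3]])
```

```text
[ 0.3795 -0.0594  0.4411]
0.16 [-0.0085 -0.0065] dist 0.2980874858644292 diam px 14.547860575108412
0.13 [ 0.0002 -0.0005] dist 0.3298991037047285 diam px 13.145034754085504
0.1 [0.0089 0.0056] dist 0.361710721545028 diam px 11.98895947849441
0.075 [0.0162 0.0106] dist 0.3882204030786107 diam px 11.170291795978097
0.05 [0.0234 0.0156] dist 0.4147300846121935 diam px 10.456283121093877
0.02 [0.0321 0.0216] dist 0.44654170245249286 diam px 9.711377816950199
10
228 ['67/132/172', '67/131/169', '67/131/160', '67/132/159', '67/132/158', '66/130/165', '67/134/170', '66/123/153', '66/94/248', '10/141/127']
231 ['68/129/127', '67/119/126', '68/128/126', '67/124/127', '68/128/126', '68/126/125', '67/122/127', '68/129/138', '67/135/177', '67/126/241']
234 ['68/132/129', '67/120/125', '67/116/114', '68/116/114', '68/118/115', '68/124/123', '69/132/126', '67/123/126', '68/130/124', '67/124/226']
237 ['68/126/123', '66/115/113', '66/113/106', '66/117/105', '70/132/104', '69/119/111', '68/125/126', '67/126/127', '67/128/129', '67/127/150']
240 ['68/120/104', '66/108/102', '62/90/99', '13/172/196',
[... 4923 characters left out ...]
7/86', '59/79/87', '63/84/85', '58/82/75', '6/122/90']
208 ['8/122/90', '59/77/80', '61/79/87', '50/75/99', '59/77/86', '62/83/86', '62/84/88', '61/78/85', '60/76/77', '6/129/95']
212 ['8/120/87', '59/76/84', '66/93/151', '50/80/83', '60/82/118', '67/96/156', '66/94/154', '64/94/141', '59/79/74', '7/127/92']
216 ['6/131/99', '66/94/152', '66/93/156', '57/83/101', '55/72/82', '66/94/157', '65/94/155', '66/94/154', '65/99/131', '7/127/94']
220 ['6/127/86', '67/82/121', '65/93/153', '65/92/156', '66/94/158', '66/93/156', '65/95/155', '65/93/153', '55/74/76', '7/136/86']
224 ['7/129/97', '5/129/89', '27/75/71', '58/74/86', '62/85/108', '62/84/106', '54/77/80', '15/92/83', '6/140/93', '7/132/85']
```

Request:
servo_tool(plan=[[0,0,-0.1,0,0,0,30],[0,0,-0.1,0,0,0,30],[0,0,-0.1,0,0,0,30],[0,0,-0.1,0,0,0,30],[0,0,-0.1,0,0,0,30],[0,0,-0.1,0,0,0,30]])

```text
time: 33.97
tool_pos: [0.4245, -0.0278, 0.2817]
ee_rot: [-3.141, -0.785, 0.611]
wrist_force: [0.0, -0.5, -0.7]
width: 0.03
finger_force: 0.0
```

```bash
python3 -c "
from bench import robot
print(robot.close_job())"
```

```text
the job is handed in; nothing more can be done
None
```

I posted all three orange batteries into the bottle, the loose one after about a second released in the tester, and handed the job in at about 34 s; no verdict came back, and that the second and third dropped in rests on pixel checks rather than a viewed picture.

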